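# Refit the intake filter and hold the pump cover over its bosses

## Robot

A 6-joint arm with a two-finger parallel gripper is mounted at the origin on the work surface. World frame = base frame: x ahead of the robot, y to its left, z up, the work surface at z = 0. Lengths are in m, angles in rad, forces in N, time in s.
With the tool pointing down it reaches from about 0.375 to 0.975 m from the base axis. Payload 3.8 kg.
Tool frame: the origin (TCP) lies on the centre line of the jaws, within the pads' length; the fingertips stand 14 mm ahead of it and the grasp point (between the pads) lies 5 mm behind it; z points along the fingers, x is the direction in which the jaws open and shut, and the axes are right-handed (so a half turn about z gives the same grasp; the last joint's range is limited). The gripper opens to 85 mm and grips with 20 to 120 N. Pads are 22 mm wide; open, the fingers measure 114 mm over their backs; the gripper's body (76 mm by 85 mm) begins 54 mm behind the grasp point. The pads swing forward as they close: fully open they stand 13 mm farther back than shut.
Start: joints at [1.296, 0.264, 1.604, -0, 1.274, -0.037], TCP at [0.159, 0.656, 0.245] pointing down, gripper open.
Joint ranges: [-2.63, 2.63], [-0.94, 2.18], [0.31, 2.57], [-1.31, 4.45], [0, 2.66], [-2.55, 2.55]. Speed limits (rad/s): [2.57, 2.57, 3.14, 3.14, 3.14, 3.14].

## Interface

Orientations are given as a rotation vector (axis times angle).
In Python, from workcell import bot gives the robot as it stands. The module is installed in compiled form; this text tells all that it offers.
- The arm moves only by the tool arm_command, never from a script. Its argument "steps" is one flat list of numbers, 7 for each row, row after row: the shift along the tool's x, y, z in units of 30 mm (1.0 is 30 mm), then the turn, a rotation vector about the tool's x, y, z in units of 6 degrees (1.0 is 6 degrees), then the opening, from 0 (shut) to 1 (fully open). In form: [tx, ty, tz, ax, ay, az, fingers, tx, ty, tz, ax, ay, az, fingers, ...]. A call has 1 to 10 rows; each row shifts and turns the commanded pose from where the row before left it, along the tool's axes as they then stand; what a row does not reach is not made up. A row lasts 1/8 s, in which the tool goes at most 62.5 mm and 10.7 degrees, less where a joint would pass 70% of its speed; a pose out of reach is approached as far as the arm can. A call is refused whole if a number of a shift passes 1 or a number of a turn 1, either way. A call with a gripper value outside its range is refused whole. The fingers move at their own pace and stop on an object; "squeeze" is the grip in N (left out, the last holds). Time passes only in rows, so rows that do not move let the fingers close. It gives the time, the measured TCP pose, the force and the opening at its end, in the units of the state.
- bot.read_state(): the state, without advancing time (a new reading comes with each control period).
- bot.read_camera(name): name is "scene" or "top" or "wrist"; returns a dict with "img" (480x640x3 uint8, red, green, blue), "camera_matrix" (3x3 intrinsics, pixels), "k1" (the pictures are not rectified: a ray, as slopes to the right and down, at radius r is drawn at 1 + k1 r^2 times it, then the intrinsics apply), "pose" (4x4, takes a point from camera to world coordinates); the wrist camera has in their place "T_tool_cam" (4x4, takes a point from camera to tool coordinates, whose origin is the TCP and whose axes are the tool frame's). Camera axes: x right, y down, z forward; pixel columns grow to the right and rows downward; lengths in m; the calibration is good to about 2 mm. A picture is of the moment at which its call begins: read the wrist's pose just before it. There is no depth.
- bot.finish_job(): hands the job in, once; it reports no verdict.
The state is a dict: "time": time; "q": joint angles; "joint_vel": joint speeds; "joint_torque": joint torques, N m; "tool_pos": TCP position; "tcp_rot": TCP orientation; "wrist_force": force on the tool from outside, world axes, zero at the start; "torque": the same for the moment, N m; "width": opening from 0.0 (shut) to 1.0 (fully open).
Only numpy, scipy, OpenCV 4.12 (cv2) and the standard library are available. Lean on these libraries where they do the work, as an engineer would, in place of code of your own. Each camera call takes 0.05 s, during which the arm holds its last target.

## Task

Refit the air filter of the analyser's pump: lay the loose framed filter flat on the narrow raised rim of the air intake on top of the pump, square on it and covering it all round, set down and not dropped, and let go of it. Then pick up the hooded cover plate and finish while still holding it level and still a finger's breadth (about 15 mm) above the pump's four threaded bosses, each screw hole straight over its boss, so that I can start the long screws; the cover must not touch the pump or the loose filter at any time. Leave the tube rack, screw dish, screwdriver and bottle where they are.

Things in the scene. Friction and masses are not known exactly. Their poses are not given: they have to be found in the camera images.
- pump: air pump unit: white box 220 x 160 x 90 mm (x, y, z), fixed, turned up to 0.4 rad; gauge and two brass hose barbs on its -x face. Origin: centre of its underside, at bench height, z up. On top, centred, stands an upright-walled metal collar (see point rim). Four steel bosses 14 mm across stand past the collar's short ends at x +-57, y +-27 mm, tops 117 mm above the bench
- rim (a point): centre of the collar's opening at the level of its rim, 105 mm above the bench, 15 mm above the box top; axes as the pump's. The collar measures 90 x 60 mm outside (90 along x), its walls are 6 mm thick. The top of a filter lying on the rim is level with the boss tops
- filter: loose air filter: stiff grey plastic frame 90 x 60 x 12 mm (x, y, z) round white pleated paper, about 60 g, flat on the bench at the start. Origin: centre of its underside, z up, x along its long side. Same either way round. Can be gripped across its 60 mm width by the long sides. Seated right, its outline matches the collar's
- cover: loose grey metal cover, 0.15 to 0.31 kg, flat on the bench, hood up: flange 140 x 80 x 4 mm (x, y, z) with a hollow louvred hood 76 x 46 mm in its middle, top 34 mm above the underside. Grip the hood across its 46 mm width. Origin: centre of underside, z up, x along the long side. Four 11 mm holes for 5 mm screws at x +-57, y +-27 mm. Fits either way round (half a turn)
- rack: bystander: white tube rack 60 x 140 mm with capped glass tubes, 92 mm high; origin centre of underside
- screw_dish: bystander: round steel dish 64 mm across and 16 mm high with the screws in it; origin centre of underside
- screwdriver: bystander: screwdriver 190 mm long lying on the bench behind the pump; origin near its middle, on the bench, x along it
- reagent: bystander: white bottle 60 mm across, 140 mm high; origin centre of underside
- boss0 (a point): centre of the top of the threaded boss at the pump's +x +y corner, 117 mm above the bench
- hole0 (a point): centre of the screw hole at the cover's own +x +y corner, on the underside
- boss1 (a point): centre of the top of the threaded boss at the pump's -x +y corner, 117 mm above the bench
- hole1 (a point): centre of the screw hole at the cover's own -x +y corner, on the underside
- boss2 (a point): centre of the top of the threaded boss at the pump's -x -y corner, 117 mm above the bench
- hole2 (a point): centre of the screw hole at the cover's own -x -y corner, on the underside
- boss3 (a point): centre of the top of the threaded boss at the pump's +x -y corner, 117 mm above the bench
- hole3 (a point): centre of the screw hole at the cover's own +x -y corner, on the underside
Not all that is in view belongs to the job. Leave any green or yellow look-alike of the filter alone.

How it is judged:
By the outcome, as a careful person would: the job done as asked, in the order asked, and still so for the second after the job is handed in, while the arm keeps its last pose, push and grip.
It also fails if it takes over 72 s, if anything falls off the work surface, if the arm or the gripper's body presses on something with over 40 N, if the wrist force passes 120 N, or if a joint passes its speed limit or range.

## Working session

There is one attempt and no reset: what is moved stays moved. The work goes in short steps, Python scripts to look and compute and a tool call to move; the robot and the scene stay as the last step left them, time stands still between calls to the robot, and variables do not carry over. Pictures are saved under pics/ and viewed, and the job is handed in when it is done.

Besides the shell and the picture viewer there is one more tool, called after "Call:" in YAML: its name, and indented under it one key for each argument. arm_command: Moves the arm, as the interface text tells. Its arguments: {"type":"object","properties":{"steps":{"type":"array","items":{"type":"number"}},"squeeze":{"type":"number"}},"required":["steps"]}

```bash
mkdir -p pics; cat > h.py <<'E'
import numpy as np,cv2
from workcell import bot
from scipy.spatial.transform import Rotation as R
def snap(n,f):
    s=bot.read_state(); c=bot.read_camera(n); cv2.imwrite(f'pics/{f}.png',c['img'][:,:,::-1])
    P=c.get('pose')
    if P is None:
        T=np.eye(4);T[:3,:3]=R.from_rotvec(s['tcp_rot']).as_matrix();T[:3,3]=s['tool_pos'];P=T@c['T_tool_cam']
    np.savez(f'pics/{f}.npz',img=c['img'],K=c['camera_matrix'],k1=c['k1'],P=P); return s
def load(f): return np.load(f'pics/{f}.npz')
def ray(d,uv):
    uv=np.array(uv,float).reshape(-1,1,2); k=float(d['k1'])
    # r_d = r(1+k r^2)
    K=d['K']; p=np.c_[(uv[:,0,0]-K[0,2])/K[0,0],(uv[:,0,1]-K[1,2])/K[1,1]]
    q=p.copy()
    for _ in range(30): q=p/(1+k*(q**2).sum(1,keepdims=True))
    v=np.c_[q,np.ones(len(q))]@d['P'][:3,:3].T
    return d['P'][:3,3],v
def plane(d,uv,z):
    o,v=ray(d,uv); return (o+v*((z-o[2])/v[:,2])[:,None])[:,:3]
def proj(d,X):
    X=np.atleast_2d(X); c=(X-d['P'][:3,3])@d['P'][:3,:3]; q=c[:,:2]/c[:,2:]
    q=q*(1+float(d['k1'])*(q**2).sum(1,keepdims=True)); K=d['K']
    return np.c_[q[:,0]*K[0,0]+K[0,2],q[:,1]*K[1,1]+K[1,2]]
E
python3 - <<'E'
from h import *
for n in('scene','top','wrist'):
    s=snap(n,n+'0'); d=load(n+'0'); print(n,d['P'].round(3).tolist(),d['K'].round(1).tolist(),d['k1'])
print(s)
E
```

```text
scene [[0.453, 0.616, -0.644, 1.462], [0.891, -0.304, 0.336, -0.45], [0.011, -0.726, -0.687, 1.031], [0.0, 0.0, 0.0, 1.0]] [[574.9, 0.0, 318.7], [0.0, 574.9, 233.3], [0.0, 0.0, 1.0]] -0.02504409731106224
top [[0.003, -0.992, 0.125, 0.383], [-1.0, -0.001, 0.014, -0.004], [-0.013, -0.125, -0.992, 1.57], [0.0, 0.0, 0.0, 1.0]] [[519.8, 0.0, 322.4], [0.0, 519.8, 236.6], [0.0, 0.0, 1.0]] -0.0250596430200746
wrist [[0.236, 0.936, 0.262, 0.092], [0.972, -0.227, -0.065, 0.672], [-0.001, 0.27, -0.963, 0.373], [0.0, 0.0, 0.0, 1.0]] [[335.9, 0.0, 318.5], [0.0, 335.9, 240.9], [0.0, 0.0, 1.0]] 0.00010277494813736338
{'time': 0.1, 'q': array([ 1.29605764e+00,  2.64675429e-01,  1.60525697e+00, -2.69162298e-05,
        1.27369825e+00, -3.69173657e-02]), 'joint_vel': array([ 1.42248456e-03, -1.18994383e-03, -2.13223556e-03,  7.64480591e-05,
       -1.18357586e-03, -9.93467821e-04]), 'joint_torque': array([ 9.71314284e-05, -5.16700673e+01, -3.68591273e+01, -8.44368424e-05,
        6.23849861e-03,  3.15763407e-05]), 'tool_pos': array([0.15886821, 0.65537943, 0.24407755]), 'tcp_rot': array([ 2.46831765,  1.94147805, -0.00256274]), 'wrist_force': array([ 0.23435246, -0.04868164,  0.82250555]), 'torque': array([-0.0069087 ,  0.00776015, -0.01562494]), 'width': 1.0025641050505751}
```

View pics/scene0.png

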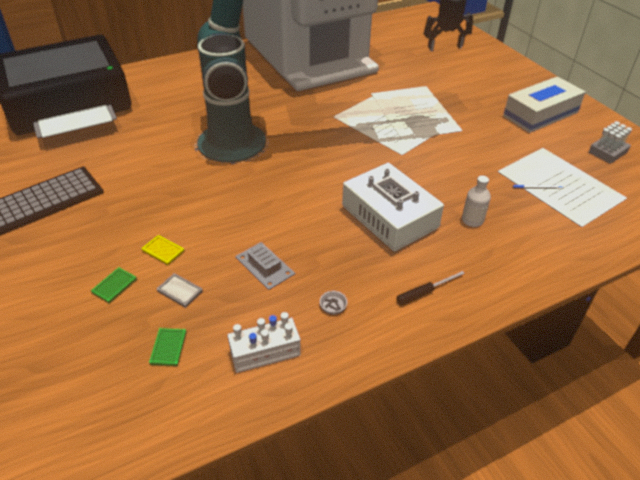

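View pics/top0.png

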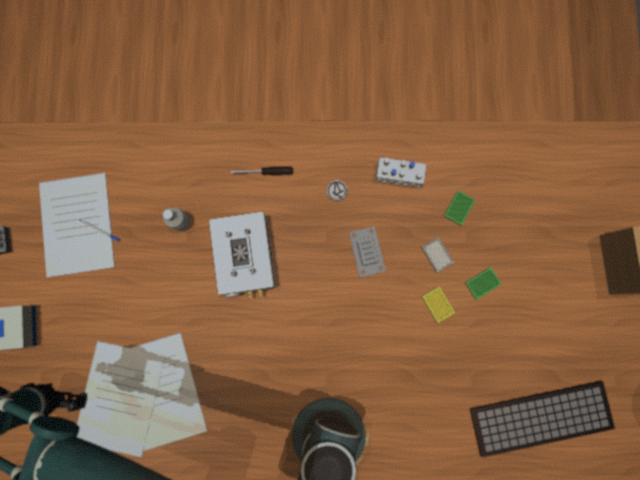

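View pics/wrist0.png

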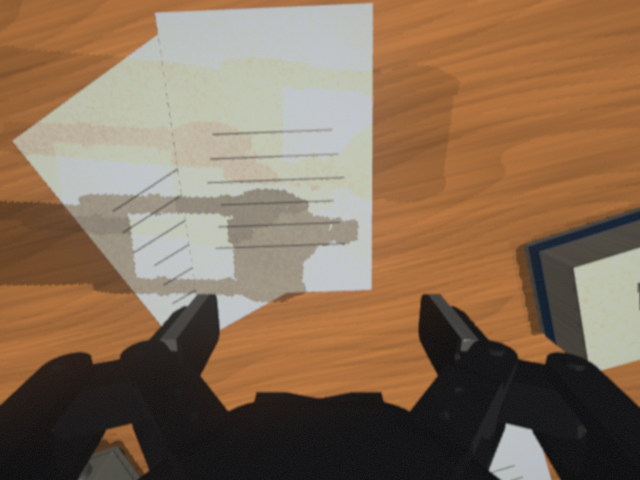

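```bash
python3 - <<'E'
from h import *
d=load('top0'); im=d['img']
c=im[195:305,200:470]; cv2.imwrite('pics/topc.png',cv2.resize(c[:,:,::-1],None,fx=2.9,fy=2.9,interpolation=cv2.INTER_CUBIC))
hsv=cv2.cvtColor(im,cv2.COLOR_RGB2HSV)
m=((hsv[...,1]<90)&(hsv[...,2]>60)).astype(np.uint8)*255
for (x,y,z) in ((437,255,.012),(367,252,.004),(241,253,.09)):
    n,l,st,ce=cv2.connectedComponentsWithStats(m)
    k=l[y,x] or np.bincount(l[y-15:y+15,x-10:x+10].ravel())[1:].argmax()+1
    pts=np.argwhere(l==k)[:,::-1].astype(np.float32)
    r=cv2.minAreaRect(pts); b=cv2.boxPoints(r); w=plane(d,b,z)
    cen=w.mean(0); e=[w[1]-w[0],w[2]-w[1]]; L=[np.linalg.norm(a) for a in e]; a=e[int(np.argmax(L))]
    print(st[k],cen.round(4),np.round(L,4),'yaw',np.arctan2(a[1],a[0]))
for n,(x,y,z) in dict(rack=(400,172,.09),dish=(337,190,.016),bottle=(172,215,.14)).items(): print(n,plane(d,(x,y),z)[0].round(3))
E
```

```text
[422 238  32  35 620] [ 0.5259 -0.3277  0.012 ] [0.0622 0.091 ] yaw -2.6229570490160223
[ 349  227   37   50 1244] [ 0.5361 -0.1165  0.004 ] [0.0827 0.1419] yaw -2.908189388416937
[ 209  211   67   86 4571] [0.5196 0.2491 0.09  ] [0.1716 0.2321] yaw -2.985188652444445
rack [ 0.76  -0.209  0.09 ]
dish [ 0.722 -0.026  0.016]
bottle [0.624 0.438 0.14 ]
```

View pics/topc.png

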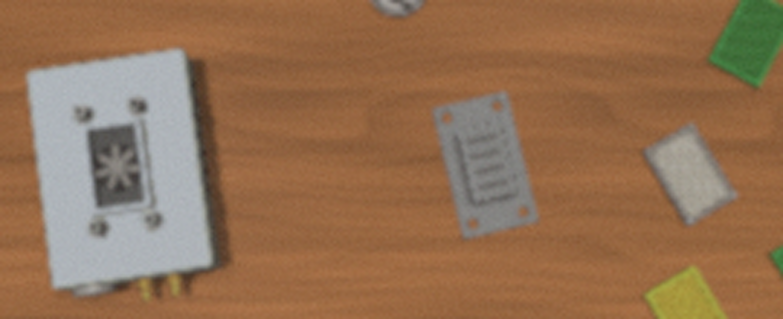

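```bash
cat >> h.py <<'E'
def Rdown(yaw): # tool x yaw, z down
    return R.from_euler('z',yaw)*R.from_euler('x',np.pi)
def plan(pos,yaw,f,n=None,start=None,tilt=None):
    """print rows from commanded/measured pose to target"""
    s=bot.read_state(); p0=np.array(s['tool_pos']) if start is None else np.array(start[0]); R0=R.from_rotvec(s['tcp_rot']) if start is None else Rdown(start[1])
    R1=Rdown(yaw); rv=(R0.inv()*R1).as_rotvec(); pos=np.array(pos,float)
    y0=np.arctan2(*R0.as_matrix()[[1,0],0]); 
    if n is None: n=int(np.ceil(max(abs(rv).max()/np.deg2rad(6),np.linalg.norm(pos-p0)/.030,1)))
    p=p0.copy(); Rc=R0
    rows=[]
    for i in range(n):
        t=p0+(pos-p0)*(i+1)/n
        sh=Rc.inv().apply(t-p)/.03; tu=rv/n/np.deg2rad(6)
        row=np.r_[sh,tu].round(2); rows.append(list(row)+[f])
        p=p+Rc.apply(row[:3]*.03); Rc=Rc*R.from_rotvec(row[3:]*np.deg2rad(6))
    for i in range(0,n,10): print('[',', '.join('%g'%v for r in rows[i:i+10] for v in r),']')
    print('end',p.round(4),Rc.as_rotvec().round(4),'n',n)
def st():
    s=bot.read_state(); r=R.from_rotvec(s['tcp_rot']).as_matrix()
    print('t %.2f'%s['time'],s['tool_pos'].round(4),'yaw %.4f'%np.arctan2(r[1,0],r[0,0]),'z',r[:,2].round(4),'F',s['wrist_force'].round(1),'w %.3f'%s['width'])
E
python3 - <<'E'
from h import *
c=bot.read_camera('wrist'); T=c['T_tool_cam'];print(T.round(4).tolist())
d=load('wrist0')
print(Rdown(-1.41).apply(T[:3,3]),Rdown(-1.41).apply(T[:3,2]))
plan([.50,.25,.29],-1.41,1)
E
```

```text
[[1.0, -0.0005, 0.0009, 0.0004], [0.0003, 0.9629, 0.27, -0.0688], [-0.001, -0.27, 0.9629, -0.1294], [0.0, 0.0, 0.0, 1.0]]
[0.06802626 0.01061469 0.12941504] [-0.26637992 -0.04411161 -0.96285819]
[ -0.39, 0.53, -0.06, 0, 0, 0.97, 1, -0.33, 0.56, -0.05, 0, 0, 0.97, 1, -0.27, 0.6, -0.06, 0, 0, 0.97, 1, -0.21, 0.61, -0.05, 0, 0, 0.97, 1, -0.15, 0.64, -0.06, 0, 0, 0.97, 1, -0.08, 0.65, -0.05, 0, 0, 0.97, 1, -0.02, 0.66, -0.06, 0, 0, 0.97, 1, 0.05, 0.65, -0.06, 0, 0, 0.97, 1, 0.12, 0.64, -0.05, 0, 0, 0.97, 1, 0.18, 0.63, -0.06, 0, 0, 0.97, 1 ]
[ 0.24, 0.61, -0.05, 0, 0, 0.97, 1, 0.31, 0.58, -0.06, 0, 0, 0.97, 1, 0.36, 0.54, -0.05, 0, 0, 0.97, 1, 0.41, 0.51, -0.06, 0, 0, 0.97, 1, 0.47, 0.46, -0.06, 0, 0, 0.97, 1, 0.51, 0.41, -0.05, 0, 0, 0.97, 1, 0.54, 0.36, -0.06, 0, 0, 0.97, 1, 0.58, 0.3, -0.05, 0, 0, 0.97, 1, 0.61, 0.24, -0.06, 0, 0, 0.97, 1, 0.63, 0.18, -0.06, 0, 0, 0.97, 1 ]
[ 0.65, 0.11, -0.05, 0, 0, 0.97, 1, 0.65, 0.05, -0.06, 0, 0, 0.97, 1, 0.65, -0.02, -0.05, 0, 0, 0.97, 1, 0.65, -0.09, -0.06, 0, 0, 0.97, 1, 0.64, -0.15, -0.05, 0, 0, 0.97, 1, 0.62, -0.21, -0.06, 0, 0, 0.97, 1, 0.59, -0.28, -0.06, 0, 0, 0.97, 1 ]
end [0.5    0.25   0.2901] [ 2.3920e+00 -2.0346e+00  9.0000e-04] n 27
```

Call:
arm_command:
  steps: [-0.39,0.53,-0.06,0,0,0.97,1,-0.33,0.56,-0.05,0,0,0.97,1,-0.27,0.6,-0.06,0,0,0.97,1,-0.21,0.61,-0.05,0,0,0.97,1,-0.15,0.64,-0.06,0,0,0.97,1,-0.08,0.65,-0.05,0,0,0.97,1,-0.02,0.66,-0.06,0,0,0.97,1,0.05,0.65,-0.06,0,0,0.97,1,0.12,0.64,-0.05,0,0,0.97,1,0.18,0.63,-0.06,0,0,0.97,1]

```text
time: 1.45
tool_pos: [0.2857, 0.5052, 0.2619]
tcp_rot: [3.103, 0.491, -0.0]
wrist_force: [-0.9, -0.3, 0.5]
width: 1.002
```

Call:
arm_command:
  steps: [0.24,0.61,-0.05,0,0,0.97,1,0.31,0.58,-0.06,0,0,0.97,1,0.36,0.54,-0.05,0,0,0.97,1,0.41,0.51,-0.06,0,0,0.97,1,0.47,0.46,-0.06,0,0,0.97,1,0.51,0.41,-0.05,0,0,0.97,1,0.54,0.36,-0.06,0,0,0.97,1,0.58,0.3,-0.05,0,0,0.97,1,0.61,0.24,-0.06,0,0,0.97,1,0.63,0.18,-0.06,0,0,0.97,1]

```text
time: 2.7
tool_pos: [0.4118, 0.355, 0.2787]
tcp_rot: [2.95, -1.08, -0.0]
wrist_force: [-0.8, -0.1, 0.8]
width: 0.999
```

Call:
arm_command:
  steps: [0.65,0.11,-0.05,0,0,0.97,1,0.65,0.05,-0.06,0,0,0.97,1,0.65,-0.02,-0.05,0,0,0.97,1,0.65,-0.09,-0.06,0,0,0.97,1,0.64,-0.15,-0.05,0,0,0.97,1,0.62,-0.21,-0.06,0,0,0.97,1,0.59,-0.28,-0.06,0,0,0.97,1,0,0,0,0,0,0,1,0,0,0,0,0,0,1]

```text
time: 3.82
tool_pos: [0.4996, 0.2507, 0.2903]
tcp_rot: [2.394, -2.033, -0.001]
wrist_force: [-0.5, 0.7, -0.6]
width: 1.0
```

```bash
python3 - <<'E'
from h import *
st(); snap('wrist','w1'); st(); snap('scene','s1')
E
```

```text
t 3.83 [0.4996 0.2507 0.2903] yaw -1.4081 z [-7.e-04  3.e-04 -1.e+00] F [-0.5  0.7 -0.6] w 1.000
t 3.88 [0.4995 0.2508 0.2904] yaw -1.4079 z [-6.e-04  2.e-04 -1.e+00] F [-0.8 -0.5  0.3] w 0.999
```

View pics/w1.png

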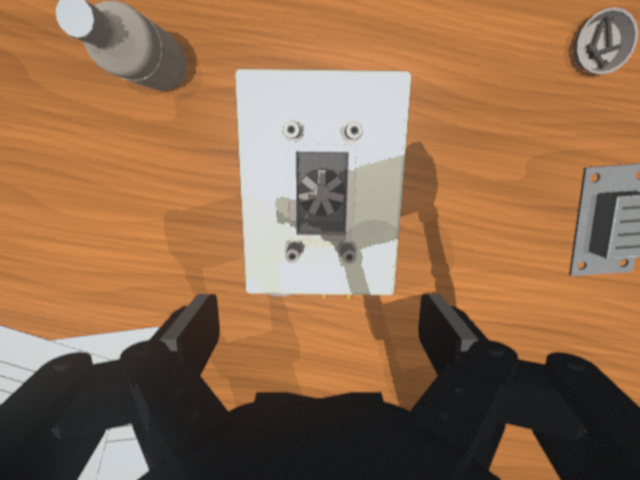

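```bash
python3 - <<'E'
from h import *
d=load('w1'); im=d['img']
c=im[110:275,260:390]; cv2.imwrite('pics/w1c.png',cv2.resize(c[:,:,::-1],None,fx=3.6,fy=3.6,interpolation=cv2.INTER_CUBIC))
# finger tip location in tool
s=load('wrist0')
E
```

```text
(no output)
```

View pics/w1c.png

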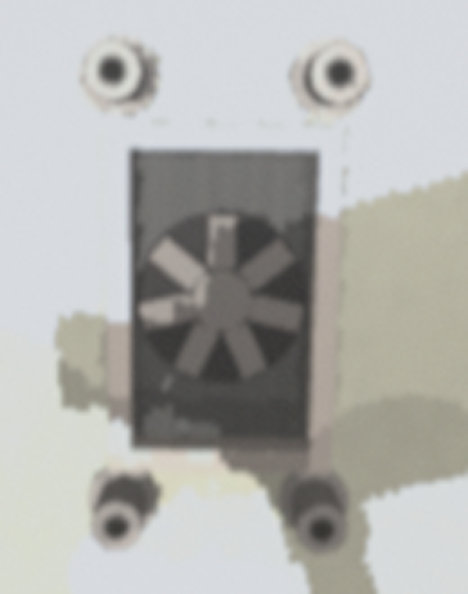

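```bash
python3 - <<'E'
from h import *
d=load('w1'); g=cv2.cvtColor(d['img'],cv2.COLOR_RGB2GRAY).astype(float)
o=np.array([260,110]);C=[]
for cx,cy in((112,70),(341,72),(116,527),(321,529)):
    x,y=o+np.array([cx,cy])/3.6-0.36
    xi,yi=int(round(x)),int(round(y)); p=g[yi-3:yi+4,xi-3:xi+4]; w=np.clip(np.median(p)*.85-p,0,None)
    Y,X=np.mgrid[yi-3:yi+4,xi-3:xi+4]; C.append([(w*X).sum()/w.sum(),(w*Y).sum()/w.sum()])
C=np.array(C);print(C.round(1))
W=plane(d,C,.117); print(W.round(4))
# image up=+x world; left=+y -> order: boss0(+x+y),boss3(+x-y),boss1(-x+y),boss2(-x-y)
M=np.array([[57,27],[57,-27],[-57,27],[-57,-27]])/1e3
def fit(M,W):
    m=M.mean(0);w=W.mean(0);z=((W-w)@[1,1j])@np.conj((M-m)@[1,1j]);a=np.angle(z);sc=abs(z)/(M**2).sum()
    return w,a,sc
w,a,sc=fit(M,W[:,:2]);print('pump bosses',w,a,sc); r=W[:,:2]-w-M@np.array([[np.cos(a),np.sin(a)],[-np.sin(a),np.cos(a)]]);print((r*1e3).round(1))
q=o+np.array([(132,150),(319,151),(132,446),(308,447)])/3.6-.36
V=plane(d,q,.105)[:,:2]; print('rim',*fit(np.array([[39,24],[39,-24],[-39,24],[-39,-24]])/1e3,V))
E
```

```text
[[290.6 129.1]
 [353.9 129.8]
 [291.8 256.1]
 [348.9 256.8]]
[[0.5773 0.2885 0.117 ]
 [0.5855 0.2349 0.117 ]
 [0.4642 0.2714 0.117 ]
 [0.4723 0.2179 0.117 ]]
pump bosses [0.52479212 0.25319106] 0.1498212968283705 1.0035471161148426
[[ 0.1  0.1]
 [ 0.3 -0.1]
 [-0.2  0.1]
 [-0.2 -0.1]]
rim [0.52523526 0.25298034] 0.14915889499449914 0.9844492630881577
```

```bash
python3 - <<'E'
from h import *
plan([.505,-.315,.22],-1.052,1)
E
```

```text
[ 0.93, 0.14, 0.12, 0, 0, -0.17, 1, 0.93, 0.16, 0.11, 0, 0, -0.17, 1, 0.93, 0.18, 0.12, 0, 0, -0.17, 1, 0.92, 0.19, 0.12, 0, 0, -0.17, 1, 0.92, 0.21, 0.12, 0, 0, -0.17, 1, 0.92, 0.23, 0.11, 0, 0, -0.17, 1, 0.91, 0.24, 0.12, 0, 0, -0.17, 1, 0.9, 0.26, 0.12, 0, 0, -0.17, 1, 0.91, 0.28, 0.11, 0, 0, -0.17, 1, 0.89, 0.29, 0.12, 0, 0, -0.17, 1 ]
[ 0.9, 0.3, 0.12, 0, 0, -0.17, 1, 0.88, 0.33, 0.12, 0, 0, -0.17, 1, 0.88, 0.34, 0.11, 0, 0, -0.17, 1, 0.88, 0.35, 0.12, 0, 0, -0.17, 1, 0.87, 0.37, 0.12, 0, 0, -0.17, 1, 0.86, 0.38, 0.12, 0, 0, -0.17, 1, 0.85, 0.4, 0.11, 0, 0, -0.17, 1, 0.85, 0.42, 0.12, 0, 0, -0.17, 1, 0.84, 0.43, 0.12, 0, 0, -0.17, 1, 0.83, 0.44, 0.11, 0, 0, -0.17, 1 ]
end [ 0.5051 -0.315   0.2201] [ 2.7169e+00 -1.5771e+00 -8.0000e-04] n 20
```

Call:
arm_command:
  steps: [0.93,0.14,0.12,0,0,-0.17,1,0.93,0.16,0.11,0,0,-0.17,1,0.93,0.18,0.12,0,0,-0.17,1,0.92,0.19,0.12,0,0,-0.17,1,0.92,0.21,0.12,0,0,-0.17,1,0.92,0.23,0.11,0,0,-0.17,1,0.91,0.24,0.12,0,0,-0.17,1,0.9,0.26,0.12,0,0,-0.17,1,0.91,0.28,0.11,0,0,-0.17,1,0.89,0.29,0.12,0,0,-0.17,1]

```text
time: 5.18
tool_pos: [0.5021, -0.0326, 0.2554]
tcp_rot: [-2.566, 1.811, -0.0]
wrist_force: [-0.2, 0.7, -0.4]
width: 1.001
```

Call:
arm_command:
  steps: [0.9,0.3,0.12,0,0,-0.17,1,0.88,0.33,0.12,0,0,-0.17,1,0.88,0.34,0.11,0,0,-0.17,1,0.88,0.35,0.12,0,0,-0.17,1,0.87,0.37,0.12,0,0,-0.17,1,0.86,0.38,0.12,0,0,-0.17,1,0.85,0.4,0.11,0,0,-0.17,1,0.85,0.42,0.12,0,0,-0.17,1,0.84,0.43,0.12,0,0,-0.17,1,0.83,0.44,0.11,0,0,-0.17,1]

```text
time: 6.42
tool_pos: [0.505, -0.3156, 0.2202]
tcp_rot: [-2.717, 1.576, 0.0]
wrist_force: [0.6, -0.1, -0.6]
width: 0.996
```

Call:
arm_command:
  steps: [0,0,0,0,0,0,0.95,0,0,0,0,0,0,0.95]

```text
time: 6.68
tool_pos: [0.5048, -0.3146, 0.2202]
tcp_rot: [-2.716, 1.579, 0.001]
wrist_force: [-0.3, 0.7, -0.4]
width: 0.949
```

```bash
python3 - <<'E'
from h import *
st(); snap('wrist','w2'); st()
E
```

```text
t 6.67 [ 0.5048 -0.3146  0.2202] yaw -1.0531 z [-3.e-04  9.e-04 -1.e+00] F [-0.3  0.7 -0.4] w 0.949
t 6.72 [ 0.5049 -0.3144  0.2204] yaw -1.0526 z [-1.e-04  6.e-04 -1.e+00] F [-0.   0.3  0.6] w 0.953
```

View pics/w2.png

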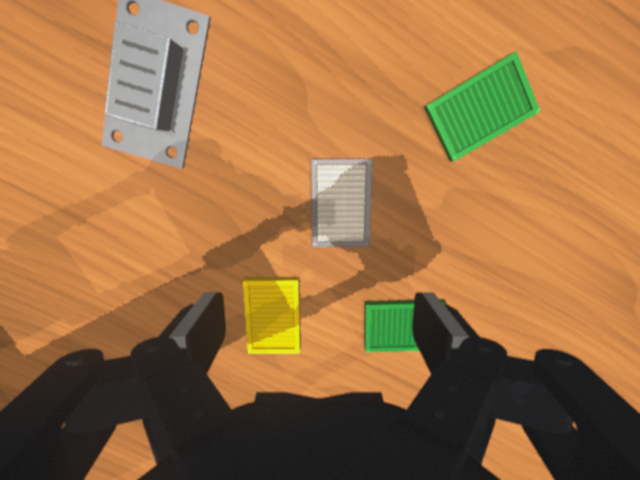

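```bash
python3 - <<'E'
from h import *
d=load('w2'); im=d['img']; hsv=cv2.cvtColor(im,cv2.COLOR_RGB2HSV)
m=(hsv[...,1]<80).astype(np.uint8); m[:140]=0;m[270:]=0;m[:,:290]=0;m[:,395:]=0
n,l,s,c=cv2.connectedComponentsWithStats(m);k=s[1:,4].argmax()+1;print(s[k])
h=cv2.convexHull(np.argwhere(l==k)[:,::-1].astype(np.float32)).reshape(-1,2)
ap=cv2.approxPolyDP(h[:,None],6,True).reshape(-1,2);print(ap)
W=plane(d,h,.012)[:,:2].astype(np.float32)
r=cv2.minAreaRect(W*1000);b=cv2.boxPoints(r);print(r);e=[b[1]-b[0],b[2]-b[1]];a=max(e,key=np.linalg.norm);print('yaw',np.arctan2(a[1],a[0])%np.pi)
print(plane(d,ap,.012).round(4))
cv2.imwrite('pics/w2c.png',cv2.resize(im[140:265,290:395,::-1],None,fx=4.5,fy=4.5,interpolation=cv2.INTER_CUBIC))
# cover holes
hue=((hsv[...,1]>100)&(hsv[...,0]<25)).astype(np.uint8)
H=[]
for x,y in((133,8),(193,27),(117,136),(171,152)):
    y0=max(y-9,0);w=hue[y0:y+10,x-9:x+10]; nn,ll,ss,cc=cv2.connectedComponentsWithStats(w); k=ll[y-y0,x]; print(ss[k],cc[k]+[x-9,y0]); H.append(cc[k]+[x-9,y0])
P=plane(d,H,.003)[:,:2];print(P.round(4), P.mean(0), [np.linalg.norm(P[i]-P[j]) for i,j in((0,1),(2,3),(0,2),(1,3))]); v=P[0]+P[1]-P[2]-P[3];print(np.arctan2(v[1],v[0]))
E
```

```text
[ 311  159   61   88 5179]
[[371. 159.]
 [368. 245.]
 [313. 246.]
 [311. 160.]]
((526.550048828125, -326.8457946777344), (88.9330825805664, 59.6784553527832), 29.983184814453125)
yaw 0.523305
[[ 0.5793 -0.3299  0.012 ]
 [ 0.5035 -0.3737  0.012 ]
 [ 0.474  -0.3242  0.012 ]
 [ 0.5495 -0.2795  0.012 ]]Traceback (most recent call last):
  File "<stdin>", line 15, in <module>
IndexError: index 133 is out of bounds for axis 1 with size 19
```

View pics/w2c.png

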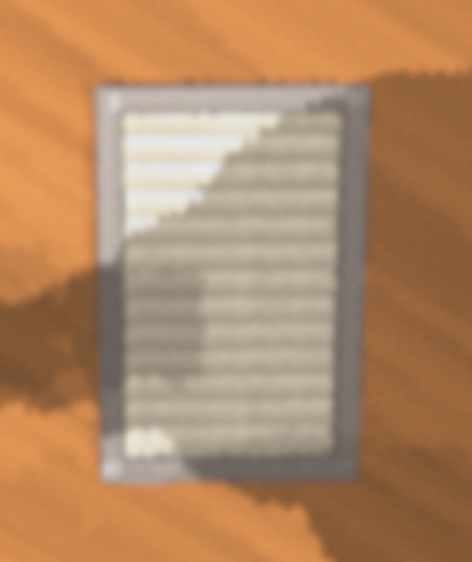

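```bash
python3 - <<'E'
from h import *
plan([.5266,-.3268,.05],-1.0475,.85)
E
```

```text
[ 0.12, -0.07, 0.95, -0, 0, -0.01, 0.85, 0.12, -0.07, 0.94, -0, 0, -0.01, 0.85, 0.12, -0.07, 0.95, -0, 0, -0.01, 0.85, 0.12, -0.07, 0.95, -0, 0, -0.01, 0.85, 0.12, -0.07, 0.94, -0, 0, -0.01, 0.85, 0.12, -0.07, 0.95, -0, 0, -0.01, 0.85 ]
end [ 0.5265 -0.3268  0.0499] [-2.7210e+00  1.5694e+00  7.0000e-04] n 6
```

Call:
arm_command:
  steps: [0.12,-0.07,0.95,0,0,-0.01,0.85,0.12,-0.07,0.94,0,0,-0.01,0.85,0.12,-0.07,0.95,0,0,-0.01,0.85,0.12,-0.07,0.95,0,0,-0.01,0.85,0.12,-0.07,0.94,0,0,-0.01,0.85,0.12,-0.07,0.95,0,0,-0.01,0.85,0,0,0,0,0,0,0.8,0,0,0,0,0,0,0.8]

```text
time: 7.72
tool_pos: [0.527, -0.3277, 0.0511]
tcp_rot: [2.721, -1.57, 0.002]
wrist_force: [0.1, -0.2, 0.3]
width: 0.805
```

```bash
python3 - <<'E'
from h import *
st(); snap('wrist','w3')
E
```

```text
t 7.72 [ 0.527  -0.3277  0.0511] yaw -1.0465 z [ 9.e-04 -5.e-04 -1.e+00] F [ 0.1 -0.2  0.3] w 0.805
```

View pics/w3.png

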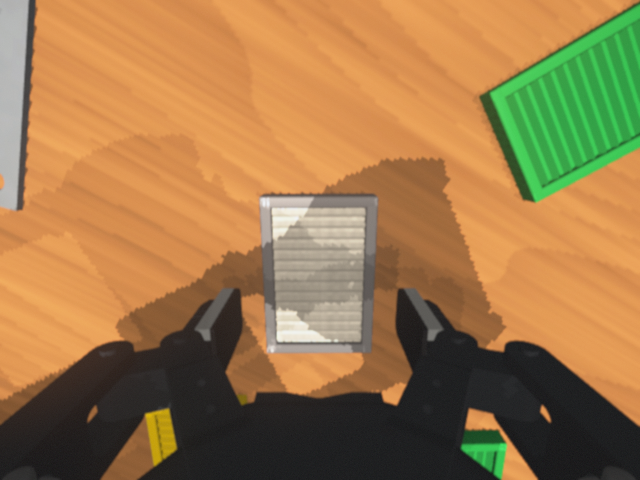

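```bash
python3 - <<'E'
from h import *
d=load('w3')
W=plane(d,[(261,196),(378,196),(371.5,352.5),(267.5,352.5)],.012);print(W.round(4),W.mean(0)); e=W[0]+W[1]-W[2]-W[3];print(np.arctan2(e[1],e[0]),np.linalg.norm(e)/2,np.linalg.norm(W[0]-W[1]))
st(); plan([.5266,-.3268,.009],-1.0475,.8)
E
```

```text
[[ 0.5509 -0.2797  0.012 ]
 [ 0.5802 -0.3305  0.012 ]
 [ 0.5027 -0.376   0.012 ]
 [ 0.4728 -0.3243  0.012 ]] [ 0.52665919 -0.32763307  0.012     ]
0.5248564005423607 0.08987205174905012 0.058738568652458426
t 7.78 [ 0.5274 -0.3281  0.0517] yaw -1.0467 z [ 0.002  -0.0013 -1.    ] F [1.  0.5 0.6] w 0.802
[ -0.03, 0, 0.71, -0.01, -0.01, 0, 0.8, -0.02, 0, 0.71, -0.01, -0.01, 0, 0.8 ]
end [ 0.5268 -0.3269  0.0091] [ 2.7204e+00 -1.5696e+00 -7.0000e-04] n 2
```

Call:
arm_command:
  steps: [0,0,0.5,0,0,0,0.8,0,0,0.5,0,0,0,0.8,0,0,0.33,0,0,0,0.8,0,0,0,0,0,0,0.8]

```text
time: 8.28
tool_pos: [0.5252, -0.3273, 0.0083]
tcp_rot: [-2.72, 1.571, 0.005]
wrist_force: [-0.2, -0.0, -0.3]
width: 0.799
```

Call:
arm_command:
  steps: [0,0,0,0,0,0,0.6,0,0,0,0,0,0,0.6,0,0,0,0,0,0,0.6]
  squeeze: 30

```text
time: 8.65
tool_pos: [0.5266, -0.3281, 0.0104]
tcp_rot: [2.721, -1.571, 0.001]
wrist_force: [-0.3, 0.3, -0.8]
width: 0.692
```

```bash
python3 - <<'E'
from h import *
st(); snap('wrist','w4')
E
```

```text
t 8.65 [ 0.5266 -0.3281  0.0104] yaw -1.0473 z [ 5.e-04 -3.e-04 -1.e+00] F [-0.3  0.3 -0.8] w 0.692
```

View pics/w4.png

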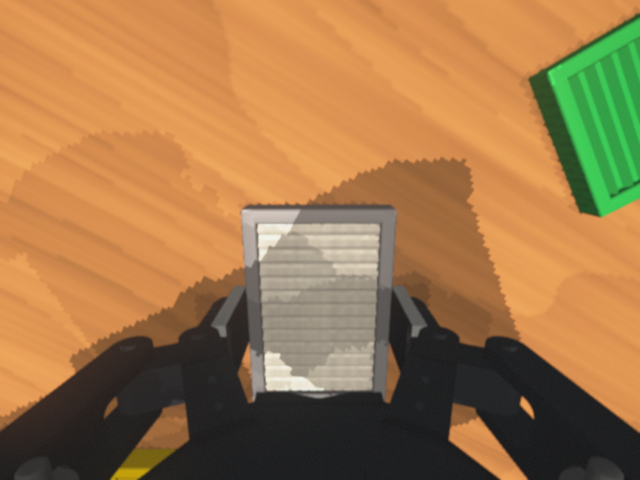

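```bash
python3 - <<'E'
from h import *
plan([.5265,-.3268,.19],-1.0475,.6,n=8,start=([.5265,-.3268,.010],-1.0475))
plan([.5248,.2532,.17],-1.421,.6,n=22,start=([.5265,-.3268,.19],-1.0475))
E
```

```text
[ -0, 0, -0.75, 0, 0, 0, 0.6, -0, 0, -0.75, 0, 0, 0, 0.6, -0, 0, -0.75, 0, 0, 0, 0.6, -0, 0, -0.75, 0, 0, 0, 0.6, -0, 0, -0.75, 0, 0, 0, 0.6, -0, 0, -0.75, 0, 0, 0, 0.6, -0, 0, -0.75, 0, 0, 0, 0.6, -0, 0, -0.75, 0, 0, 0, 0.6 ]
end [ 0.5265 -0.3268  0.19  ] [ 2.7205 -1.5712 -0.    ] n 8
[ -0.76, -0.44, 0.03, 0, -0, 0.16, 0.6, -0.77, -0.42, 0.03, 0, -0, 0.16, 0.6, -0.78, -0.41, 0.03, 0, -0, 0.16, 0.6, -0.78, -0.4, 0.03, 0, -0, 0.16, 0.6, -0.79, -0.39, 0.03, 0, -0, 0.16, 0.6, -0.8, -0.37, 0.03, 0, -0, 0.16, 0.6, -0.8, -0.35, 0.03, 0, -0, 0.16, 0.6, -0.81, -0.35, 0.03, 0, -0, 0.16, 0.6, -0.81, -0.33, 0.03, 0, -0, 0.16, 0.6, -0.82, -0.32, 0.03, 0, -0, 0.16, 0.6 ]
[ -0.83, -0.3, 0.03, 0, -0, 0.16, 0.6, -0.83, -0.29, 0.03, 0, -0, 0.16, 0.6, -0.83, -0.28, 0.03, 0, -0, 0.16, 0.6, -0.84, -0.26, 0.03, 0, -0, 0.16, 0.6, -0.84, -0.25, 0.03, 0, -0, 0.16, 0.6, -0.85, -0.23, 0.03, 0, -0, 0.16, 0.6, -0.85, -0.22, 0.04, 0, -0, 0.16, 0.6, -0.86, -0.2, 0.03, 0, -0, 0.16, 0.6, -0.85, -0.2, 0.03, 0, -0, 0.16, 0.6, -0.87, -0.17, 0.03, 0, -0, 0.16, 0.6 ]
[ -0.86, -0.16, 0.03, 0, -0, 0.16, 0.6, -0.87, -0.15, 0.03, 0, -0, 0.16, 0.6 ]
end [0.5247 0.2533 0.1699] [ 2.3864 -2.0432 -0.    ] n 22
```

Call:
arm_command:
  steps: [0,0,-0.3,0,0,0,0.6,0,0,-0.7,0,0,0,0.6,0,0,-1,0,0,0,0.6,0,0,-1,0,0,0,0.6,0,0,-1,0,0,0,0.6,0,0,-1,0,0,0,0.6,0,0,-0.7,0,0,0,0.6,0,0,-0.3,0,0,0,0.6]

```text
time: 9.7
tool_pos: [0.5272, -0.3286, 0.1928]
tcp_rot: [2.72, -1.571, 0.006]
wrist_force: [0.6, 0.6, -0.8]
width: 0.691
```

Call:
arm_command:
  steps: [-0.76,-0.44,0.03,0,0,0.16,0.6,-0.77,-0.42,0.03,0,0,0.16,0.6,-0.78,-0.41,0.03,0,0,0.16,0.6,-0.78,-0.4,0.03,0,0,0.16,0.6,-0.79,-0.39,0.03,0,0,0.16,0.6,-0.8,-0.37,0.03,0,0,0.16,0.6,-0.8,-0.35,0.03,0,0,0.16,0.6,-0.81,-0.35,0.03,0,0,0.16,0.6,-0.81,-0.33,0.03,0,0,0.16,0.6,-0.82,-0.32,0.03,0,0,0.16,0.6]

```text
time: 10.95
tool_pos: [0.5249, -0.0635, 0.1802]
tcp_rot: [2.578, -1.793, -0.003]
wrist_force: [-0.1, 0.2, -0.7]
width: 0.692
```

Call:
arm_command:
  steps: [-0.83,-0.3,0.03,0,0,0.16,0.6,-0.83,-0.29,0.03,0,0,0.16,0.6,-0.83,-0.28,0.03,0,0,0.16,0.6,-0.84,-0.26,0.03,0,0,0.16,0.6,-0.84,-0.25,0.03,0,0,0.16,0.6,-0.85,-0.23,0.03,0,0,0.16,0.6,-0.85,-0.22,0.04,0,0,0.16,0.6,-0.86,-0.2,0.03,0,0,0.16,0.6,-0.85,-0.2,0.03,0,0,0.16,0.6,-0.87,-0.17,0.03,0,0,0.16,0.6]

```text
time: 12.2
tool_pos: [0.5239, 0.2, 0.1709]
tcp_rot: [2.419, -2.002, -0.001]
wrist_force: [0.3, 1.3, -0.8]
width: 0.692
```

Call:
arm_command:
  steps: [-0.86,-0.16,0.03,0,0,0.16,0.6,-0.87,-0.15,0.03,0,0,0.16,0.6,0,0,0,0,0,0,0.6,0,0,0,0,0,0,0.6,0,0,0,0,0,0,0.6,0,0,0,0,0,0,0.6]

```text
time: 12.95
tool_pos: [0.5246, 0.2514, 0.17]
tcp_rot: [2.386, -2.044, 0.0]
wrist_force: [0.1, -0.1, -0.7]
width: 0.692
```

```bash
python3 - <<'E'
from h import *
st(); snap('wrist','w5');st()
E
```

```text
t 12.95 [0.5246 0.2514 0.17  ] yaw -1.4168 z [-0.e+00 -1.e-04 -1.e+00] F [ 0.1 -0.1 -0.7] w 0.692
t 13.00 [0.5246 0.2515 0.17  ] yaw -1.4167 z [ 0.e+00 -1.e-04 -1.e+00] F [ 0.6 -0.3 -1.4] w 0.692
```

View pics/w5.png

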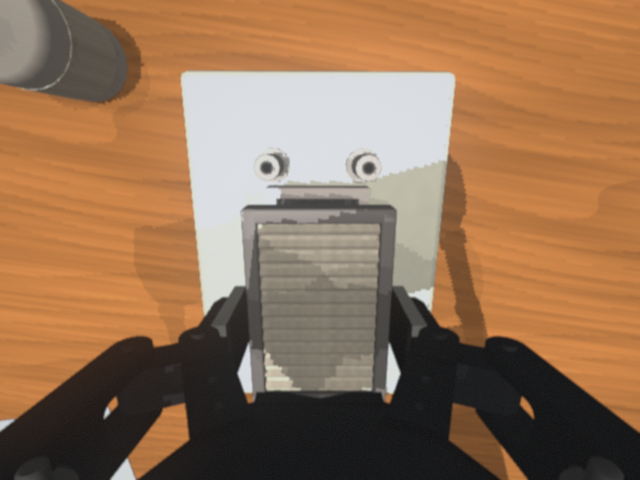

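```bash
python3 - <<'E'
from h import *
d=load('w5'); im=d['img']
cv2.imwrite('pics/w5c.png',cv2.resize(im[140:260,230:410,::-1],None,fx=4.4,fy=4.4,interpolation=cv2.INTER_CUBIC))
cv2.imwrite('pics/w4c.png',cv2.resize(load('w4')['img'][190:400,230:410,::-1],None,fx=2.8,fy=2.8,interpolation=cv2.INTER_CUBIC))
E
```

```text
(no output)
```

View pics/w5c.png

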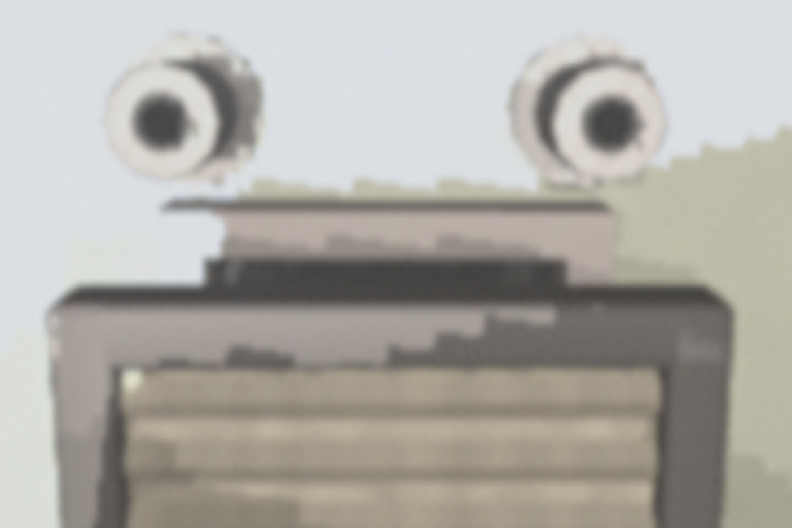

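View pics/w4c.png

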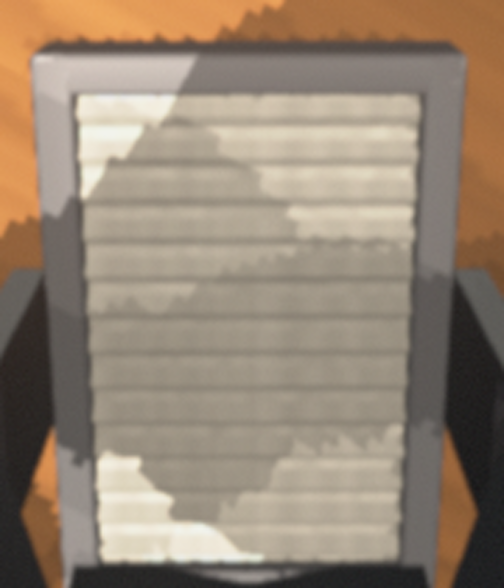

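```bash
python3 - <<'E'
from h import *
d=load('w5')
q=np.array([(158,121),(610,123)])/4.4+[230,140]-.4
W=plane(d,q,.117);print(W.round(4)); v=W[0]-W[1]; print('yaw',np.arctan2(v[1],v[0])-np.pi/2,np.linalg.norm(v))
a=.1498; ex=np.array([np.cos(a),np.sin(a)]); print('centre',W[:,:2].mean(0)-.057*ex)
st(); plan([.5248,.2532,.127],-1.421,.6)
E
```

```text
[[0.5772 0.2888 0.117 ]
 [0.5853 0.2348 0.117 ]]
yaw 0.14947721020345206 0.05457688297743875
centre [0.5248954 0.2533131]
t 13.00 [0.5246 0.2515 0.17  ] yaw -1.4167 z [ 0.e+00 -1.e-04 -1.e+00] F [ 0.6 -0.3 -1.4] w 0.692
[ -0.03, -0.01, 0.72, -0, -0, 0.02, 0.6, -0.03, -0.01, 0.71, -0, -0, 0.02, 0.6 ]
end [0.5249 0.2534 0.1271] [ 2.3815e+00 -2.0488e+00  1.0000e-04] n 2
```

Call:
arm_command:
  steps: [-0.06,-0.02,0.5,0,0,0.04,0.6,0,0,0.6,0,0,0,0.6,0,0,0.43,0,0,0,0.6,0,0,0,0,0,0,0.6,0,0,0,0,0,0,0.6,0,0,0,0,0,0,0.6]

```text
time: 13.75
tool_pos: [0.5254, 0.2543, 0.1249]
tcp_rot: [-2.381, 2.047, -0.001]
wrist_force: [-0.0, -0.6, 0.2]
width: 0.692
```

```bash
python3 - <<'E'
from h import *
st(); snap('wrist','w6');st(); d=load('w6'); cv2.imwrite('pics/w6c.png',cv2.resize(d['img'][120:400,210:430,::-1],None,fx=2.1,fy=2.1,interpolation=cv2.INTER_CUBIC))
E
```

```text
t 13.75 [0.5254 0.2543 0.1249] yaw -1.4201 z [ 1.4e-03  6.0e-04 -1.0e+00] F [-0.  -0.6  0.2] w 0.692
t 13.80 [0.5254 0.2543 0.1249] yaw -1.4200 z [ 1.4e-03  6.0e-04 -1.0e+00] F [ 0.2  0.6 -1. ] w 0.690
```

View pics/w6c.png

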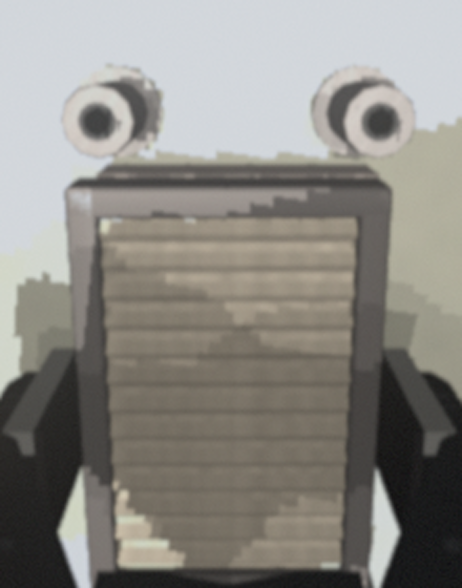

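Call:
arm_command:
  steps: [0.03,0.02,0.08,0,0,0,0.6,0,0,0.08,0,0,0,0.6,0,0,0.06,0,0,0,0.6,0,0,0,0,0,0,0.6,0,0,0,0,0,0,0.6]

```text
time: 14.42
tool_pos: [0.5244, 0.2531, 0.1175]
tcp_rot: [2.382, -2.048, -0.0]
wrist_force: [-0.0, -0.7, -0.2]
width: 0.691
```

```bash
python3 - <<'E'
from h import *
st(); snap('wrist','w7');st(); snap('scene','s7'); d=load('w7'); cv2.imwrite('pics/w7c.png',cv2.resize(d['img'][120:400,210:430,::-1],None,fx=2.1,fy=2.1,interpolation=cv2.INTER_CUBIC))
E
```

```text
t 14.43 [0.5244 0.2531 0.1175] yaw -1.4201 z [-0. -0. -1.] F [-0.  -0.7 -0.2] w 0.691
t 14.47 [0.5244 0.2531 0.1175] yaw -1.4201 z [ 1.e-04  0.e+00 -1.e+00] F [ 0.4 -0.4 -0.1] w 0.698
```

View pics/w7c.png

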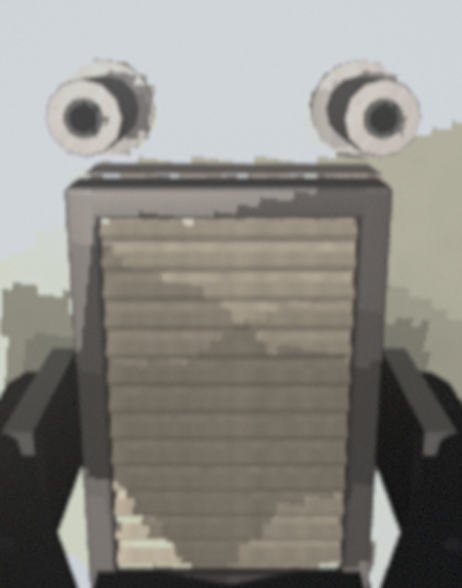

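```bash
python3 - <<'E'
from h import *
d=load('w7')
g=cv2.cvtColor(d['img'],cv2.COLOR_RGB2GRAY).astype(float);C=[]
for cx,cy in((83,117),(384,118)):
    x,y=cx/2.1+210-.25,cy/2.1+120-.25
    xi,yi=int(round(x)),int(round(y)); p=g[yi-6:yi+7,xi-6:xi+7]; w=np.clip(110-p,0,None)
    Y,X=np.mgrid[yi-6:yi+7,xi-6:xi+7];w[(X-x)**2+(Y-y)**2>25]=0; C.append([(w*X).sum()/w.sum(),(w*Y).sum()/w.sum()])
print(C)
W=plane(d,C,.117)[:,:2]
F=plane(d,np.array([(66.5,189),(391.5,190)])/2.1+[210,120]-.25,.1175+.001)[:,:2]
for n,A,off in(('boss',W,.057),('filt',F,.045)):
    v=A[0]-A[1];a=np.arctan2(v[1],v[0])-np.pi/2; m=A.mean(0); print(n,'w',np.linalg.norm(v),'yaw',a,'mid',m,'centre',m-off*np.array([np.cos(.1498),np.sin(.1498)]))
# inner/outer rim front outer edge
E
```

```text
[[np.float64(249.31492361927144), np.float64(175.51997649823736)], [np.float64(392.54666297424535), np.float64(175.87454998615343)]]
boss w 0.05454609993137581 yaw 0.14809229533762558 mid [0.58125182 0.26146724] centre [0.52489017 0.25296054]
filt w 0.059876462719114544 yaw 0.14749751092009955 mid [0.56833207 0.26032625] centre [0.52383603 0.25361043]
```

```bash
python3 - <<'E'
from h import *
d=load('s7'); cv2.imwrite('pics/s7c.png',cv2.resize(d['img'][140:260,330:460,::-1],None,fx=5,fy=5,interpolation=cv2.INTER_CUBIC))
E
```

```text
(no output)
```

View pics/s7c.png

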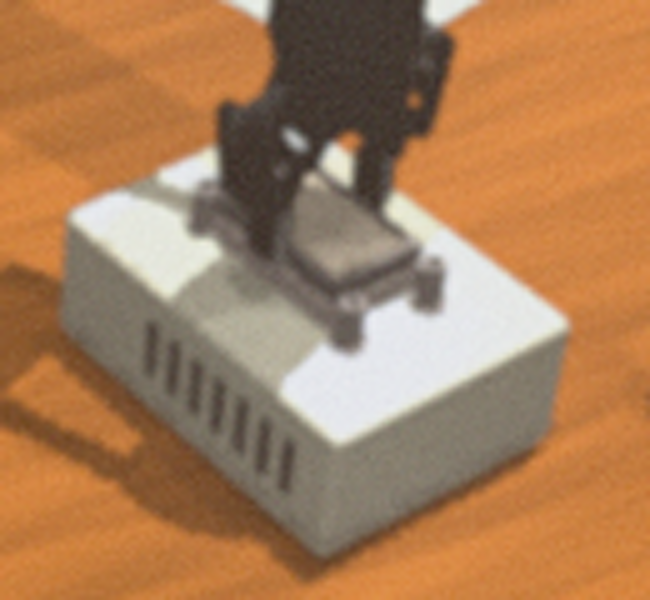

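Call:
arm_command:
  steps: [0.03,-0.03,0,0,0,0,0.6,0,0,0,0,0,0,0.6,0,0,0.03,0,0,0,0.6,0,0,0.03,0,0,0,0.6,0,0,0,0,0,0,0.6]

```text
time: 15.15
tool_pos: [0.5253, 0.2522, 0.1155]
tcp_rot: [2.382, -2.048, -0.0]
wrist_force: [-0.1, -0.3, -0.3]
width: 0.693
```

```bash
python3 - <<'E'
from h import *
st(); snap('wrist','w8');st(); d=load('w8'); cv2.imwrite('pics/w8c.png',cv2.resize(d['img'][120:400,210:430,::-1],None,fx=2.1,fy=2.1,interpolation=cv2.INTER_CUBIC))
E
```

```text
t 15.15 [0.5253 0.2522 0.1155] yaw -1.4200 z [-3.e-04 -1.e-04 -1.e+00] F [-0.1 -0.3 -0.3] w 0.693
t 15.20 [0.5253 0.2522 0.1156] yaw -1.4201 z [-2.e-04 -1.e-04 -1.e+00] F [-0.4 -0.1  0.1] w 0.692
```

View pics/w8c.png

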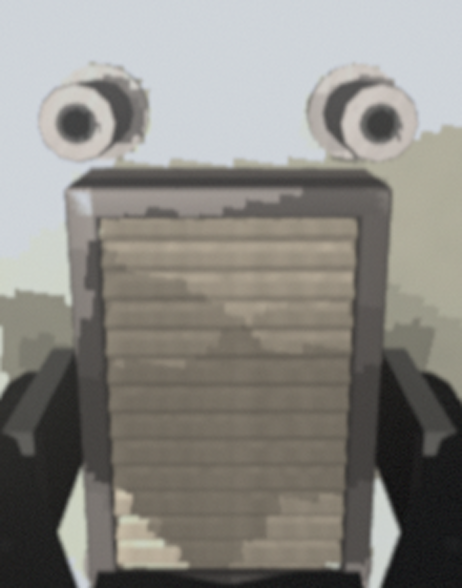

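Call:
arm_command:
  steps: [0,0,0.03,0,0,0,0.6,0,0,0,0,0,0,0.6]

```text
time: 15.45
tool_pos: [0.5254, 0.2523, 0.1147]
tcp_rot: [2.382, -2.048, -0.0]
wrist_force: [-0.3, -0.1, -0.8]
width: 0.691
```

Call:
arm_command:
  steps: [0,0,0.03,0,0,0,0.6,0,0,0,0,0,0,0.6]

```text
time: 15.7
tool_pos: [0.5254, 0.2523, 0.1146]
tcp_rot: [-2.382, 2.048, 0.0]
wrist_force: [-1.5, -2.0, 3.9]
width: 0.693
```

Call:
arm_command:
  steps: [0,0,0,0,0,0,0.76,0,0,0,0,0,0,0.8,0,0,0,0,0,0,0.9,0,0,0,0,0,0,0.95]

```text
time: 16.2
tool_pos: [0.5254, 0.2523, 0.1137]
tcp_rot: [2.382, -2.048, -0.0]
wrist_force: [0.1, -0.1, -0.1]
width: 0.947
```

```bash
python3 - <<'E'
from h import *
st(); snap('wrist','w9');st(); d=load('w9'); cv2.imwrite('pics/w9c.png',cv2.resize(d['img'][120:400,210:430,::-1],None,fx=2.1,fy=2.1,interpolation=cv2.INTER_CUBIC))
E
```

```text
t 16.20 [0.5254 0.2523 0.1137] yaw -1.4200 z [-1.e-04 -1.e-04 -1.e+00] F [ 0.1 -0.1 -0.1] w 0.947
t 16.25 [0.5254 0.2522 0.1138] yaw -1.4201 z [-1.e-04 -1.e-04 -1.e+00] F [ 1.3 -1.1 -0.5] w 0.952
```

View pics/w9c.png

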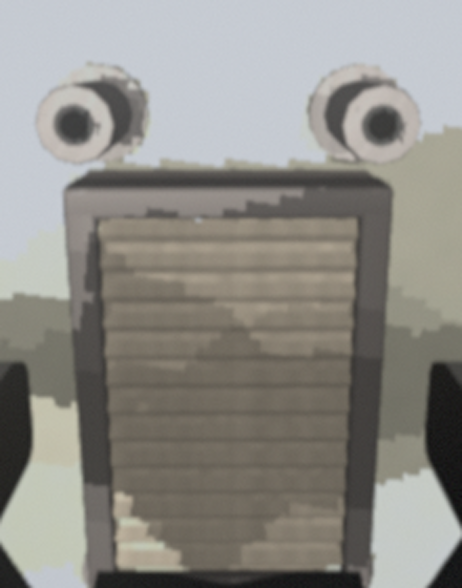

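Call:
arm_command:
  steps: [0,0,-0.5,0,0,0,0.95,0,0,-1,0,0,0,1,0,0.1,-1,0,0,0,1,0,0.4,-1,0,0,0,1,0,0.5,-1,0,0,0,1,0,0,-0.7,0,0,0,1,0,0,0,0,0,0,1,0,0,0,0,0,0,1]

```text
time: 17.25
tool_pos: [0.4955, 0.2476, 0.2696]
tcp_rot: [2.382, -2.048, -0.0]
wrist_force: [-0.5, 0.4, 0.2]
width: 0.997
```

```bash
python3 - <<'E'
from h import *
st(); snap('wrist','w10');st(); d=load('w10'); cv2.imwrite('pics/w10c.png',cv2.resize(d['img'][100:275,255:395,::-1],None,fx=3.4,fy=3.4,interpolation=cv2.INTER_CUBIC))
E
```

```text
t 17.25 [0.4955 0.2476 0.2696] yaw -1.4201 z [-3.e-04 -2.e-04 -1.e+00] F [-0.5  0.4  0.2] w 0.997
t 17.30 [0.4952 0.2475 0.2688] yaw -1.4202 z [-1.5e-03 -7.0e-04 -1.0e+00] F [-0.  -0.2 -0.1] w 1.000
```

View pics/w10c.png

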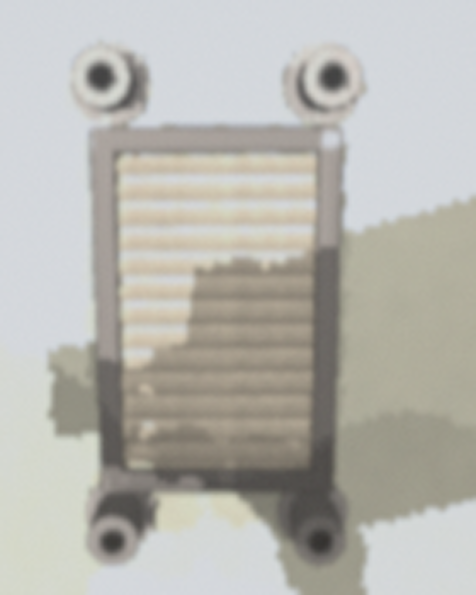

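```bash
python3 - <<'E'
from h import *
d=load('w10')
def fit(M,W):
    M=np.array(M)/1e3;w=W.mean(0);z=((W-w)@[1,1j])@np.conj(M@[1,1j]);return w.round(4),np.angle(z).round(4),(abs(z)/(M**2).sum()).round(3)
f=lambda q:plane(d,np.array(q)/3.4+[255,100]-.35,.117)[:,:2]
print(fit([[57,27],[57,-27],[-57,27],[-57,-27]],f([(100,75),(331,76),(112,540),(319,541)])))
print(fit([[45,30],[45,-30],[-45,30],[-45,-30]],f([(92,129),(343,129),(100,490),(334,491)])))
plan([.50,-.115,.24],.233-np.pi/2,1)
E
```

```text
(array([0.525 , 0.2533]), np.float64(0.1493), np.float64(1.002))
(array([0.5259, 0.253 ]), np.float64(0.1488), np.float64(0.989))
[ 0.92, 0.13, 0.07, 0, -0, -0.06, 1, 0.92, 0.13, 0.08, 0, -0, -0.06, 1, 0.92, 0.14, 0.07, 0, -0, -0.06, 1, 0.92, 0.14, 0.08, 0, -0, -0.06, 1, 0.91, 0.15, 0.07, 0, -0, -0.06, 1, 0.92, 0.16, 0.08, 0, -0, -0.06, 1, 0.92, 0.16, 0.07, 0, -0, -0.06, 1, 0.91, 0.17, 0.08, 0, -0, -0.06, 1, 0.91, 0.17, 0.07, 0, -0, -0.06, 1, 0.92, 0.18, 0.08, 0, -0, -0.06, 1 ]
[ 0.91, 0.19, 0.07, 0, -0, -0.06, 1, 0.91, 0.19, 0.08, 0, -0, -0.06, 1, 0.9, 0.19, 0.07, 0, -0, -0.06, 1 ]
end [ 0.5001 -0.1148  0.24  ] [ 2.4627e+00 -1.9481e+00 -1.2000e-03] n 13
```

Call:
arm_command:
  steps: [0.92,0.13,0.07,0,0,-0.06,1,0.92,0.13,0.08,0,0,-0.06,1,0.92,0.14,0.07,0,0,-0.06,1,0.92,0.14,0.08,0,0,-0.06,1,0.91,0.15,0.07,0,0,-0.06,1,0.92,0.16,0.08,0,0,-0.06,1,0.92,0.16,0.07,0,0,-0.06,1,0.91,0.17,0.08,0,0,-0.06,1,0.91,0.17,0.07,0,0,-0.06,1,0.92,0.18,0.08,0,0,-0.06,1]

```text
time: 18.55
tool_pos: [0.4987, -0.032, 0.2457]
tcp_rot: [2.445, -1.971, -0.004]
wrist_force: [0.3, 0.3, -0.2]
width: 1.003
```

Call:
arm_command:
  steps: [0.91,0.19,0.07,0,0,-0.06,1,0.91,0.19,0.08,0,0,-0.06,1,0.9,0.19,0.07,0,0,-0.06,1,0,0,0,0,0,0,0.9,0,0,0,0,0,0,0.8,0,0,0,0,0,0,0.8]

```text
time: 19.3
tool_pos: [0.5005, -0.1137, 0.2404]
tcp_rot: [2.465, -1.948, -0.001]
wrist_force: [0.6, -0.3, -0.2]
width: 0.797
```

```bash
python3 - <<'E'
from h import *
st(); snap('wrist','w11');st()
E
```

```text
t 19.30 [ 0.5005 -0.1137  0.2404] yaw -1.3376 z [-7.e-04  5.e-04 -1.e+00] F [ 0.6 -0.3 -0.2] w 0.797
t 19.35 [ 0.5006 -0.1137  0.2406] yaw -1.3374 z [-3.e-04  3.e-04 -1.e+00] F [-0.8  0.4  0. ] w 0.804
```

View pics/w11.png

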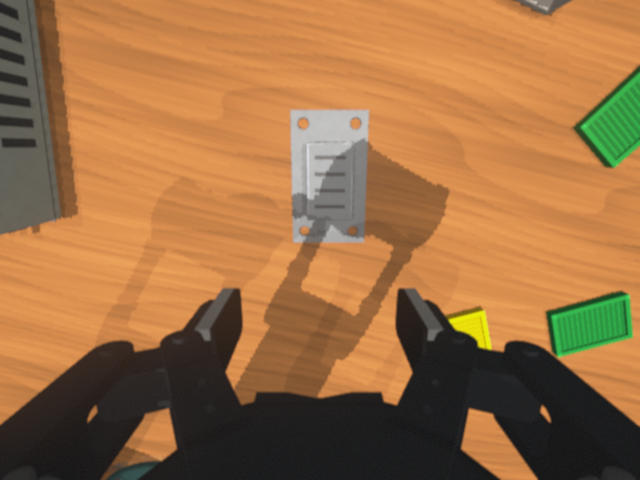

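```bash
cat >> h.py <<'E'
def fit(M,W):
    M=np.array(M)/1e3;w=W.mean(0);z=((W-w)@[1,1j])@np.conj(M@[1,1j]);return w.round(4),np.angle(z).round(4),(abs(z)/(M**2).sum()).round(3)
E
python3 - <<'E'
from h import *
d=load('w11');hsv=cv2.cvtColor(d['img'],cv2.COLOR_RGB2HSV); H=[]
m=(hsv[...,1]>90).astype(np.uint8)
for x,y in((303,123),(356,123),(304,230),(353,231)):
    w=m[y-9:y+10,x-9:x+10]; n,l,s,c=cv2.connectedComponentsWithStats(w,connectivity=4); k=l[9,9]; print(k,s[k],c[k]+[x-9,y-9]); H.append(c[k]+[x-9,y-9])
P=plane(d,H,.003)[:,:2]; print(P.round(4),fit([[57,27],[57,-27],[-57,27],[-57,-27]],P))
q=[(291,110),(369,110.5),(293,242.5),(364,242.5)]
print(fit([[70,40],[70,-40],[-70,40],[-70,-40]],plane(d,q,.004)[:,:2]))
st()
E
```

```text
1 [ 4  4 10 11 85] [302.76470588 123.14117647]
1 [ 4  4 10 11 84] [355.1547619  123.11904762]
1 [ 5  6 10  8 67] [304.31343284 230.44776119]
1 [ 4  5  9  8 62] [352.11290323 230.40322581]
[[ 0.5858 -0.0757]
 [ 0.5983 -0.1283]
 [ 0.4749 -0.1023]
 [ 0.4874 -0.1545]] (array([ 0.5366, -0.1152]), np.float64(0.2339), np.float64(1.0))
(array([ 0.536, -0.116]), np.float64(0.23), np.float64(1.001))
t 19.35 [ 0.5006 -0.1137  0.2406] yaw -1.3374 z [-3.e-04  3.e-04 -1.e+00] F [-0.8  0.4  0. ] w 0.804
```

```bash
python3 - <<'E'
from h import *
plan([.5364,-.1155,.07],-1.338,.8)
E
```

```text
[ 0.06, -0.19, 0.95, 0, 0, 0, 0.8, 0.05, -0.19, 0.95, 0, 0, 0, 0.8, 0.06, -0.19, 0.94, 0, 0, 0, 0.8, 0.05, -0.2, 0.95, 0, 0, 0, 0.8, 0.06, -0.19, 0.95, 0, 0, 0, 0.8, 0.06, -0.19, 0.95, 0, 0, 0, 0.8 ]
end [ 0.5365 -0.1156  0.0699] [-2.4650e+00  1.9476e+00  7.0000e-04] n 6
```

Call:
arm_command:
  steps: [0.06,-0.19,0.95,0,0,0,0.8,0.05,-0.19,0.95,0,0,0,0.8,0.06,-0.19,0.94,0,0,0,0.8,0.05,-0.2,0.95,0,0,0,0.8,0.06,-0.19,0.95,0,0,0,0.8,0.06,-0.19,0.95,0,0,0,0.8,0,0,0,0,0,0,0.8,0,0,0,0,0,0,0.8,0,0,0,0,0,0,0.8]

```text
time: 20.48
tool_pos: [0.5377, -0.1166, 0.0718]
tcp_rot: [-2.463, 1.948, -0.004]
wrist_force: [-0.3, 0.3, -0.4]
width: 0.802
```

```bash
python3 - <<'E'
from h import *
st(); snap('wrist','w12');st()
E
```

```text
t 20.48 [ 0.5377 -0.1166  0.0718] yaw -1.3381 z [ 2.8e-03 -7.0e-04 -1.0e+00] F [-0.3  0.3 -0.4] w 0.802
t 20.52 [ 0.5376 -0.1167  0.0717] yaw -1.3383 z [ 2.6e-03 -7.0e-04 -1.0e+00] F [ 0.4 -0.   0.5] w 0.802
```

View pics/w12.png

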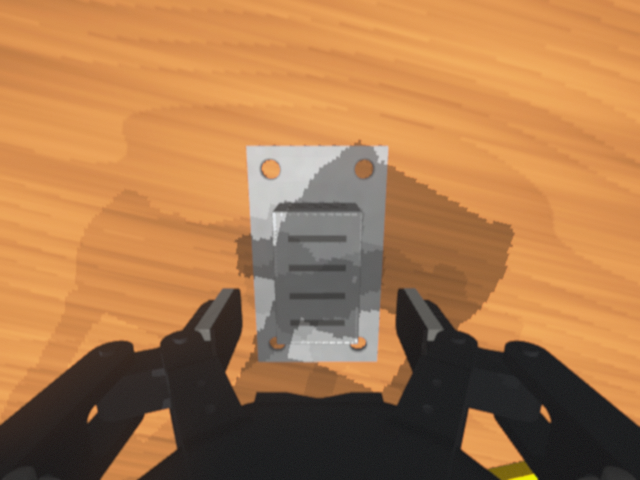

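```bash
python3 - <<'E'
from h import *
d=load('w12')
print(fit([[70,40],[70,-40],[-70,40],[-70,-40]],plane(d,[(247,146),(388,146),(258,361.5),(378,361.5)],.004)[:,:2]))
print(fit([[38,23],[38,-23],[-38,23],[-38,-23]],plane(d,[(274,212),(362.5,212),(276,343),(360,343)],.034)[:,:2]))
plan([.5364,-.1155,.018],-1.338,.8);st()
E
```

```text
(array([ 0.5361, -0.1158]), np.float64(0.2336), np.float64(1.003))
(array([ 0.5366, -0.1159]), np.float64(0.2308), np.float64(0.99))
[ -0.02, 0.02, 0.9, -0.01, -0.01, -0, 0.8, -0.03, 0.01, 0.89, -0.01, -0.01, -0, 0.8 ]
end [ 0.5365 -0.1154  0.018 ] [-2.4636e+00  1.9483e+00  7.0000e-04] n 2
t 20.52 [ 0.5376 -0.1167  0.0717] yaw -1.3383 z [ 2.6e-03 -7.0e-04 -1.0e+00] F [ 0.4 -0.   0.5] w 0.802
```

Call:
arm_command:
  steps: [-0.01,0.01,0.6,0,0,0,0.8,-0.01,0.01,0.6,0,0,0,0.8,0,0,0.54,0,0,0,0.8,0,0,0,0,0,0,0.8,0,0,0,0,0,0,0.8]

```text
time: 21.15
tool_pos: [0.5358, -0.1161, 0.0176]
tcp_rot: [2.464, -1.949, -0.001]
wrist_force: [-0.2, 0.3, -0.4]
width: 0.805
```

```bash
python3 - <<'E'
from h import *
st()
E
```

```text
t 21.15 [ 0.5358 -0.1161  0.0176] yaw -1.3385 z [-5.e-04  1.e-04 -1.e+00] F [-0.2  0.3 -0.4] w 0.805
```

Call:
arm_command:
  steps: [0,0,0,0,0,0,0.65,0,0,0,0,0,0,0.45,0,0,0,0,0,0,0.45,0,0,0,0,0,0,0.45]
  squeeze: 60

```text
time: 21.65
tool_pos: [0.5369, -0.1163, 0.0189]
tcp_rot: [-2.463, 1.948, -0.003]
wrist_force: [-0.2, 0.4, 5.5]
width: 0.533
```

```bash
python3 - <<'E'
from h import *
st(); snap('wrist','w13'); snap('scene','s13')
E
```

```text
t 21.65 [ 0.5369 -0.1163  0.0189] yaw -1.3384 z [ 2.e-03 -5.e-04 -1.e+00] F [-0.2  0.4  5.5] w 0.533
```

View pics/w13.png

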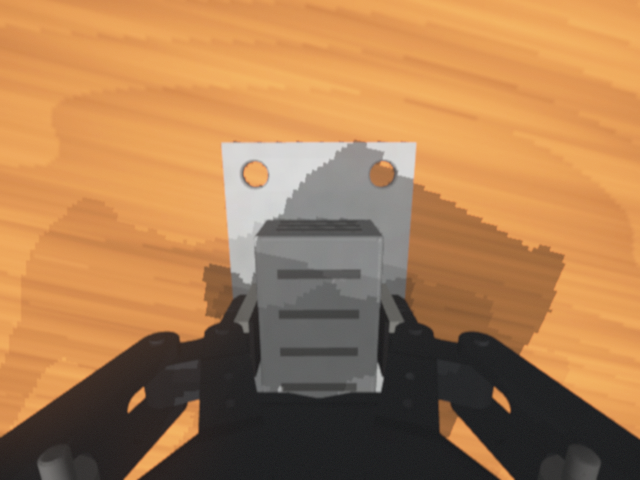

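Call:
arm_command:
  steps: [0,0,-0.2,0,0,0,0.45,0,0,-0.5,0,0,0,0.45,0,0,-0.9,0,0,0,0.45,0,0,-1,0,0,0,0.45,0,0,-1,0,0,0,0.45,0,0,-1,0,0,0,0.45,0,0,-1,0,0,0,0.45,0,0,-0.5,0,0,0,0.45,0,0,0,0,0,0,0.45,0,0,0,0,0,0,0.45]

```text
time: 23.0
tool_pos: [0.5349, -0.1158, 0.1995]
tcp_rot: [2.463, -1.948, -0.003]
wrist_force: [-0.9, 0.3, -2.8]
width: 0.529
```

```bash
python3 - <<'E'
from h import *
st(); snap('wrist','w14'); snap('scene','s14')
d=load('s14');u=proj(d,bot.read_state()['tool_pos'])[0];print(u)
x,y=u.astype(int);cv2.imwrite('pics/s14c.png',cv2.resize(d['img'][max(y-50,0):y+50,max(x-65,0):x+65,::-1],None,fx=5,fy=5,interpolation=cv2.INTER_CUBIC))
E
```

```text
t 23.00 [ 0.5349 -0.1158  0.1995] yaw -1.3384 z [-2.2e-03  6.0e-04 -1.0e+00] F [-0.9  0.3 -2.8] w 0.529
[259.55462663 202.4443327 ]
```

View pics/w14.png

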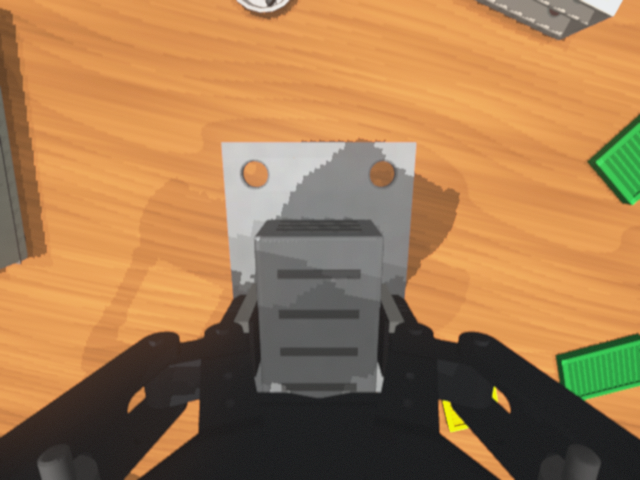

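View pics/s14c.png

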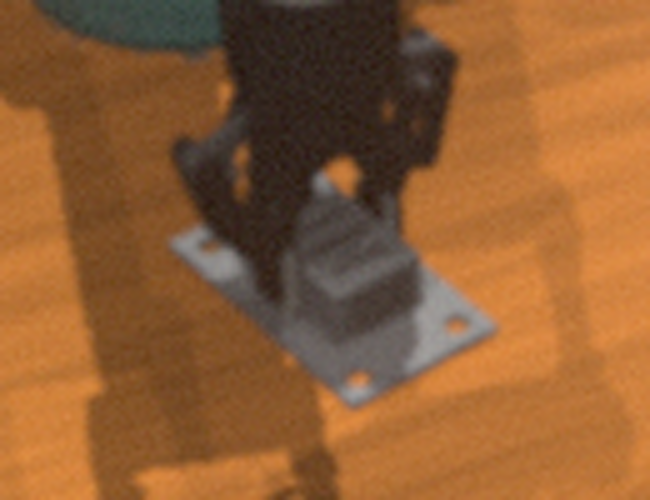

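```bash
cat >> h.py <<'E'
def toolpts(d,T_unused,uv,ztool):
    Tc=np.array([[1.0,-0.0005,0.0009,0.0004],[0.0003,0.9629,0.27,-0.0688],[-0.001,-0.27,0.9629,-0.1294],[0,0,0,1]])
    dd={'K':d['K'],'k1':d['k1'],'P':Tc}; return plane(dd,uv,ztool)
def hole(d,x,y,zr,lo=90,sat=None):
    hsv=cv2.cvtColor(d['img'],cv2.COLOR_RGB2HSV); m=(hsv[...,1]>lo).astype(np.uint8)
    w=m[y-20:y+21,x-20:x+21]; n,l,s,c=cv2.connectedComponentsWithStats(w,connectivity=4);k=l[20,20]; return c[k]+[x-20,y-20],s[k]
E
python3 - <<'E'
from h import *
for f in('w13','w14'):
    d=load(f); H=[hole(d,256,174,0),hole(d,383,174,0)];print(H)
    T=toolpts(d,0,[h[0] for h in H],.0149+.0015);print((T*1e3).round(2)); v=T[1]-T[0]; print('cover centre in tool(mm): x',T[:,0].mean()*1e3,'y',(T[:,1].mean()+.057)*1e3,'rot',np.arctan2(v[1],v[0]),'w',np.linalg.norm(v))
    T=toolpts(d,0,[(221.5,142.5),(416.5,142.5)],.0149); print((T*1e3).round(2))
plan([.5252,.2532,.195],.1495-np.pi/2,.45,n=18)
E
```

```text
[(array([255.10735586, 173.75149105]), array([  7,   7,  25,  26, 503], dtype=int32)), (array([381.60772358, 173.5       ]), array([  7,   7,  24,  26, 492], dtype=int32))]
[[-26.52 -57.71  16.4 ]
 [ 27.47 -57.79  16.4 ]]
cover centre in tool(mm): x 0.4735112226536241 y -0.7516813745695322 rot -0.0015792078677348326 w 0.05398685382921088
[[-39.44 -70.49  14.9 ]
 [ 40.94 -70.47  14.9 ]]
[(array([255.03784861, 173.62948207]), array([  7,   7,  25,  26, 502], dtype=int32)), (array([381.61570248, 173.54132231]), array([  7,   7,  24,  26, 484], dtype=int32))]
[[-26.55 -57.76  16.4 ]
 [ 27.47 -57.78  16.4 ]]
cover centre in tool(mm): x 0.4621365425255611 y -0.7686139767127398 rot -0.00030923210222201254 w 0.054018101528322544
[[-39.44 -70.49  14.9 ]
 [ 40.94 -70.47  14.9 ]]
[ -0.67, -0.14, 0.01, 0, 0, 0.04, 0.45, -0.67, -0.14, 0.01, 0, 0, 0.04, 0.45, -0.67, -0.13, 0, 0, 0, 0.04, 0.45, -0.67, -0.13, 0.01, 0, 0, 0.04, 0.45, -0.67, -0.13, 0.01, 0, 0, 0.04, 0.45, -0.67, -0.13, 0.01, 0, 0, 0.04, 0.45, -0.67, -0.12, 0.01, 0, 0, 0.04, 0.45, -0.68, -0.12, 0.01, 0, 0, 0.04, 0.45, -0.67, -0.12, 0, 0, 0, 0.04, 0.45, -0.67, -0.12, 0.01, 0, 0, 0.04, 0.45 ]
[ -0.68, -0.11, 0.01, 0, 0, 0.04, 0.45, -0.67, -0.11, 0.01, 0, 0, 0.04, 0.45, -0.68, -0.1, 0.01, 0, 0, 0.04, 0.45, -0.67, -0.11, 0, 0, 0, 0.04, 0.45, -0.68, -0.1, 0.01, 0, 0, 0.04, 0.45, -0.68, -0.09, 0.01, 0, 0, 0.04, 0.45, -0.67, -0.1, 0.01, 0, 0, 0.04, 0.45, -0.68, -0.09, 0.01, 0, 0, 0.04, 0.45 ]
end [0.5251 0.2532 0.1949] [ 2.3877 -2.0396 -0.0045] n 18
```

Call:
arm_command:
  steps: [-0.4,-0.08,0.01,0,0,0.04,0.45,-0.67,-0.14,0.01,0,0,0.04,0.45,-0.67,-0.13,0,0,0,0.04,0.45,-0.67,-0.13,0.01,0,0,0.04,0.45,-0.67,-0.13,0.01,0,0,0.04,0.45,-0.67,-0.13,0.01,0,0,0.04,0.45,-0.67,-0.12,0.01,0,0,0.04,0.45,-0.68,-0.12,0.01,0,0,0.04,0.45,-0.67,-0.12,0,0,0,0.04,0.45,-0.67,-0.12,0.01,0,0,0.04,0.45]

```text
time: 24.35
tool_pos: [0.5302, 0.082, 0.1978]
tcp_rot: [2.422, -2.0, -0.002]
wrist_force: [0.1, -0.1, -1.3]
width: 0.528
```

Call:
arm_command:
  steps: [-0.68,-0.11,0.01,0,0,0.04,0.45,-0.67,-0.11,0.01,0,0,0.04,0.45,-0.68,-0.1,0.01,0,0,0.04,0.45,-0.67,-0.11,0,0,0,0.04,0.45,-0.68,-0.1,0.01,0,0,0.04,0.45,-0.68,-0.09,0.01,0,0,0.04,0.45,-0.67,-0.1,0.01,0,0,0.04,0.45,-0.6,-0.09,0.01,0,0,0.04,0.45,-0.27,-0.06,0,0,0,0,0.45,0,0,0,0,0,0,0.45]

```text
time: 25.6
tool_pos: [0.5271, 0.2509, 0.1962]
tcp_rot: [2.389, -2.039, 0.0]
wrist_force: [-0.7, 0.2, -1.2]
width: 0.526
```

Call:
arm_command:
  steps: [0,0,0,0,0,0,0.45,0,0,0,0,0,0,0.45,0,0,0,0,0,0,0.45]

```text
time: 25.98
tool_pos: [0.5274, 0.25, 0.1965]
tcp_rot: [-2.388, 2.041, -0.0]
wrist_force: [-0.2, 0.2, -1.2]
width: 0.528
```

```bash
python3 - <<'E'
from h import *
st(); snap('wrist','w15'); st()
E
```

```text
t 25.98 [0.5274 0.25   0.1965] yaw -1.4145 z [ 1.e-04 -1.e-04 -1.e+00] F [-0.2  0.2 -1.2] w 0.528
t 26.02 [0.5273 0.2501 0.1965] yaw -1.4144 z [ 1.e-04 -0.e+00 -1.e+00] F [ 0.7 -0.8 -2.7] w 0.525
```

View pics/w15.png

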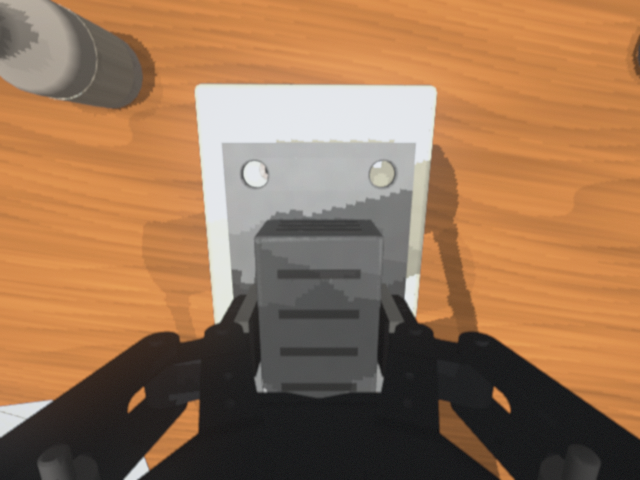

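Call:
arm_command:
  steps: [-0.12,0.09,0.2,0,0,0.065,0.45,0,0,0.3,0,0,0,0.45,0,0,0.2,0,0,0,0.45,0,0,0,0,0,0,0.45,0,0,0,0,0,0,0.45,0,0,0,0,0,0,0.45]

```text
time: 26.78
tool_pos: [0.5243, 0.2537, 0.1758]
tcp_rot: [-2.381, 2.048, -0.0]
wrist_force: [0.2, -0.2, -1.3]
width: 0.531
```

```bash
python3 - <<'E'
from h import *
st(); snap('wrist','w16'); st()
d=load('w16'); cv2.imwrite('pics/w16c.png',cv2.resize(d['img'][120:220,210:430,::-1],None,fx=3.6,fy=3.6,interpolation=cv2.INTER_CUBIC))
E
```

```text
t 26.77 [0.5243 0.2537 0.1758] yaw -1.4206 z [ 7.e-04  3.e-04 -1.e+00] F [ 0.2 -0.2 -1.3] w 0.531
t 26.82 [0.5243 0.2537 0.1758] yaw -1.4206 z [ 7.e-04  3.e-04 -1.e+00] F [ 1.   0.8 -1.4] w 0.527
```

View pics/w16c.png

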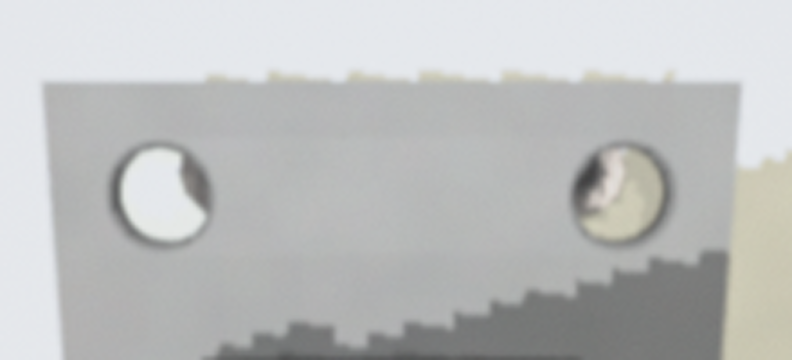

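Call:
arm_command:
  steps: [0.01,0,0.2,0,0,0.01,0.45,0,0,0.2,0,0,0,0.45,0,0,0.2,0,0,0,0.45,0,0,0,0,0,0,0.45,0,0,0,0,0,0,0.45]

```text
time: 27.45
tool_pos: [0.5241, 0.2533, 0.1573]
tcp_rot: [2.381, -2.05, -0.0]
wrist_force: [0.6, -0.2, -1.5]
width: 0.533
```

Call:
arm_command:
  steps: [0,0,0.1,0,0,0,0.45,0,0,0.1,0,0,0,0.45,0,0,0,0,0,0,0.45,0,0,0,0,0,0,0.45,0,0,0,0,0,0,0.45]

```text
time: 28.08
tool_pos: [0.5242, 0.2534, 0.1515]
tcp_rot: [-2.381, 2.05, -0.0]
wrist_force: [-0.1, -0.4, -1.8]
width: 0.527
```

```bash
python3 - <<'E'
from h import *
st(); snap('wrist','w17'); st(); snap('scene','s17'); snap('top','t17')
d=load('w17'); cv2.imwrite('pics/w17c.png',cv2.resize(d['img'][120:220,210:430,::-1],None,fx=3.6,fy=3.6,interpolation=cv2.INTER_CUBIC))
d=load('s17'); cv2.imwrite('pics/s17c.png',cv2.resize(d['img'][140:260,330:460,::-1],None,fx=5,fy=5,interpolation=cv2.INTER_CUBIC))
E
```

```text
t 28.07 [0.5242 0.2534 0.1515] yaw -1.4217 z [ 2.e-04  1.e-04 -1.e+00] F [-0.1 -0.4 -1.8] w 0.527
t 28.12 [0.5242 0.2534 0.1515] yaw -1.4216 z [ 2.e-04  1.e-04 -1.e+00] F [ 0.  -0.8 -1.7] w 0.527
```

View pics/w17c.png

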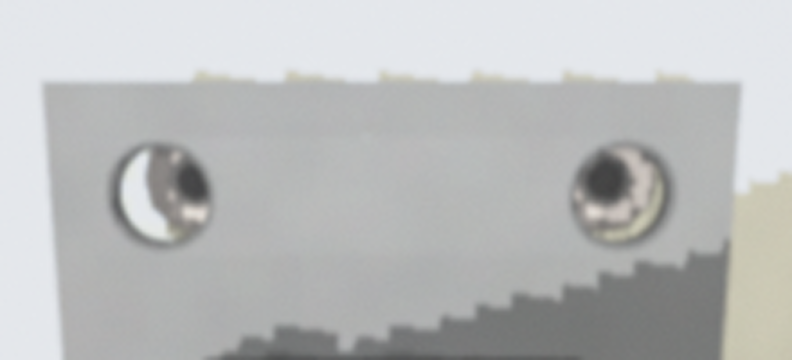

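View pics/s17c.png

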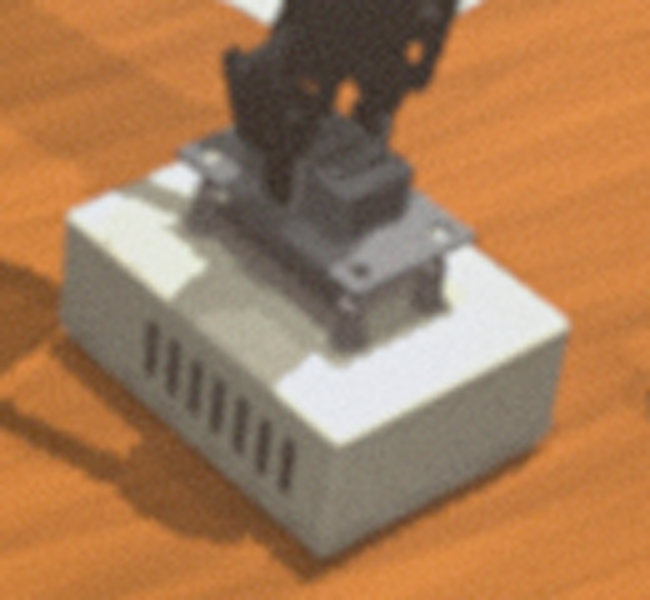

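```bash
python3 - <<'E'
from h import *
d=load('w17'); f=lambda q:np.array(q)/3.6+[210,120]-.36
B=toolpts(d,0,f([(190,182),(605,177)]),.0345); H=toolpts(d,0,f([(162,193.5),(621,193.5)]),.0185-.0025)
print((B*1e3).round(2),(H*1e3).round(2)); print(((B-H)*1e3).round(2))
g=cv2.cvtColor(d['img'],cv2.COLOR_RGB2GRAY)
for x in(255,382): print(g[160:187:2,x-14:x+15:2])
E
```

```text
[[-26.28 -58.    34.5 ]
 [ 28.85 -58.63  34.5 ]] [[-26.64 -57.89  16.  ]
 [ 27.62 -57.87  16.  ]]
[[ 0.36 -0.11 18.5 ]
 [ 1.23 -0.76 18.5 ]]
[[183 183 177 164 150 149 135 137 147 160 171 184 184 184 185]
 [182 176 149 137 190 172 124 118 138 164 143 165 183 184 185]
 [176 142 127 201 229 174 133 133 151 157 116 129 164 184 183]
 [159 118 178 229 226 157 135 137 129 115  89  85 125 170 183]
 [139 128 221 230 222 147 134 135 124  98  73  70  88 149 181]
 [130 150 228 230 223 149 134 133 122  93  72  72  73 124 174]
 [124 160 230 231 227 164 134 135 144 107  75  70  70 106 166]
 [121 158 231 230 230 186 133 134 172 132  99  80  81 108 163]
 [116 139 227 231 231 211 135 132 143 143 148 136 131 142 165]
 [131 109 216 231 231 226 181 134 138 152 205 211 207 182 168]
 [152 112 163 229 230 231 227 185 139 142 181 193 210 170 173]
 [169 142 120 192 229 230 230 220 148 133 140 134 145 160 178]
 [179 167 138 126 184 222 228 224 176 155 135 133 148 175 182]
 [180 179 164 143 130 147 172 187 179 144 137 152 173 181 183]]
[[184 183 183 181 168 160 153 152 153 150 153 164 176 180 181]
 [184 183 178 160 126 121 146 171 182 174 131 129 151 175 181]
 [183 181 154 128  97  84  99 129 181 192 152 123 119 153 177]
 [183 162 119  99  72  68  71  85 145 190 189 172 128 133 165]
 [179 135 101  73  68  69  66  77 119 179 196 179 143 119 152]
 [172 129  99  70  71  70  67  76 106 159 196 181 153 119 139]
 [163 151 114  78  70  68  66  85 122 183 197 167 168 125 136]
 [158 175 136 103  83  77  79 108 136 183 194 159 173 121 136]
 [154 141 154 158 135 115 129 168 181 179 190 167 171 115 144]
 [160 136 174 217 202 177 186 196 184 138 167 179 155 113 154]
 [172 146 160 190 179 170 189 191 173 153 191 177 124 133 167]
 [179 155 141 142 128 127 138 142 151 189 190 141 120 153 178]
 [180 171 144 138 145 161 168 176 178 183 138 121 150 173 182]
 [181 180 169 150 147 160 165 158 140 130 133 153 171 180 181]]
```

Call:
arm_command:
  steps: [0.033,-0.007,0.015,0,0,0,0.45,0,0,0,0,0,0,0.45,0,0,0,0,0,0,0.45,0,0,0,0,0,0,0.45]

```text
time: 28.72
tool_pos: [0.5244, 0.2524, 0.1509]
tcp_rot: [-2.381, 2.05, 0.0]
wrist_force: [0.7, -0.6, -1.1]
width: 0.529
```

```bash
python3 - <<'E'
from h import *
st(); snap('wrist','w18'); st()
d=load('w18'); cv2.imwrite('pics/w18c.png',cv2.resize(d['img'][150:200,230:410,::-1],None,fx=4.4,fy=4.4,interpolation=cv2.INTER_CUBIC))
d=load('t17'); cv2.imwrite('pics/t17c.png',cv2.resize(d['img'][200:310,185:300,::-1],None,fx=5,fy=5,interpolation=cv2.INTER_CUBIC))
E
```

```text
t 28.73 [0.5244 0.2524 0.1509] yaw -1.4217 z [-0.  0. -1.] F [ 0.7 -0.6 -1.1] w 0.529
t 28.77 [0.5244 0.2523 0.1509] yaw -1.4217 z [-1.e-04 -0.e+00 -1.e+00] F [ 1.   0.8 -1.4] w 0.531
```

View pics/w18c.png

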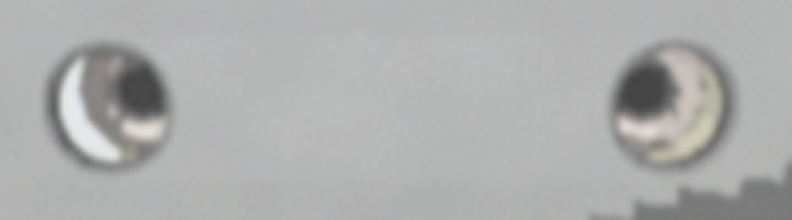

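View pics/t17c.png

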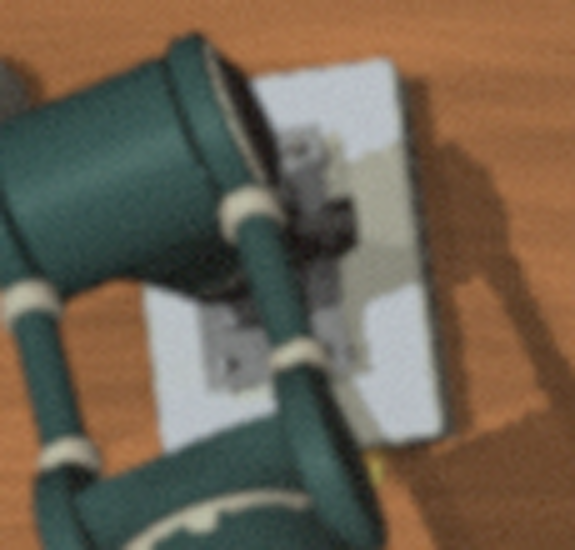

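```bash
python3 - <<'E'
from h import *
d=load('w18'); f=lambda q:np.array(q)/4.4+[230,150]-.38
B=toolpts(d,0,f([(141,91.5),(644,89.5)]),.0339); H=toolpts(d,0,f([(108,106),(673,105)]),.0185-.0025)
print((B*1e3).round(2),(H*1e3).round(2)); print(((B-H)*1e3).round(2))
E
```

```text
[[-26.55 -57.94  33.9 ]
 [ 27.95 -58.13  33.9 ]] [[-26.85 -57.76  16.  ]
 [ 27.8  -57.83  16.  ]]
[[ 0.3  -0.18 17.9 ]
 [ 0.15 -0.3  17.9 ]]
```

```bash
python3 - <<'E'
from h import *
st(); print(bot.finish_job())
E
```

```text
t 28.77 [0.5244 0.2523 0.1509] yaw -1.4217 z [-1.e-04 -0.e+00 -1.e+00] F [ 1.   0.8 -1.4] w 0.531
the job is handed in; nothing more can be done
None
```

I placed the filter on the intake rim and released it, then picked up the cover by its hood. I handed the job in at about 28.8 s with the cover still held above the bosses.

- **Filter:** I lowered it until it touched the rim with about 4 N and let go. From above, its centre measured about 1 mm from the pump's centre and its angle was within 0.001 rad. I did not look at it again once the cover was over it.
- **Cover position:** The underside was at about 132 mm, roughly 15 mm above the boss tops, with the tool axis vertical. The two holes I could see were within about 0.4 mm of their bosses. The gripper hid the other two; I inferred them from the matching angle.
- **Cover contact:** The wrist force while holding it was only about the cover's weight, with no sign of touching anything.
- **Disagreement:** My first position estimate, from higher up, was about 1 mm off the close-up view through the holes. I trusted the close-up and moved the cover over by that much.
- **Other objects:** The arm was kept clear of the rack, dish, screwdriver and bottle. I did not check their positions separately at the end.

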